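# Seat the strainer cover crosswise and reopen the inlet valve

## Task

Finish closing the strainer: tighten the cover's four wing screws clockwise to their stops, crosswise and a little at a time (about half a screw's travel per turn at most, then the opposite screw), starting with the two loose ones, so that the cover goes down without tipping and seats flat. Only when all four are fully tight, turn the inlet valve's lever fully open. Leave the tub, the bottle and the spanner where they are.

Things in the scene. Friction and masses are not known exactly. Their poses are not given: they have to be found in the camera images.
- housing: Round grey cast strainer housing, 250 mm across its top flange, bolted to a steel skid plate 270 x 430 mm; its origin is the centre of its underside, 18 mm above the table. The flange's rubber gasket has its top 92 mm above this origin. It does not move.
- cover: Round bare aluminium cover plate, 250 mm across, 12 mm thick, on the housing, held by the four screws; z axis normal to the plate, origin at its underside, 43 mm off its centre. It stands 6.6 mm above the gasket when all screws are loose; each screw lowers its own side by 3 mm per rad. It is cocked at a tip of 0.0265 rad.
- cover_center (a point): Centre of the cover's upper face (low boss with a plug there, 12 mm high). The cover tips by 0.0176 rad for each rad that one screw is ahead of its opposite; the tips of the two diagonals add as vectors. So it is cocked when one screw is 1.5 rad ahead of its opposite, or two neighbours are each 1.06 rad ahead of theirs.
- screw1_grip (a point): Grip point of wing screw 1, on its axis, about 30 mm above the cover's upper face. The wing is a black plastic bar 70 mm long (this point's x axis), 16 mm wide (y), 26 mm high (this point is its middle), on a steel collar of 28 mm diameter; about 17 mm is free below the bar. A screw sinks a few mm with the cover as it is tightened.
- screw2_grip (a point): The same point of wing screw 2. All four screws are alike, on a circle of 85 mm radius about the cover's centre, numbered 1, 2, 3, 4 anticlockwise seen from above: 1 is opposite 3, 2 is opposite 4.
- screw3_grip (a point): The same point of wing screw 3.
- screw4_grip (a point): The same point of wing screw 4.
- screw1 (a joint): Turn of wing screw 1 in rad: 0 loose, 2.2 fully tight at a hard stop; grows clockwise seen from above; takes about 0.12 N m and stays where left. Fully tight, the bar points straight at the cover's centre; before that it is (2.2 - value) rad anticlockwise of that. Screws 1 and 3 start about half tightened (1.0 to 1.2).
- screw2 (a joint): The same for wing screw 2. Screws 2 and 4 start loose (0 to 0.1).
- screw3 (a joint): The same for wing screw 3.
- screw4 (a joint): The same for wing screw 4.
- valve (a joint): Turn of the inlet ball valve's lever in rad: 0 shut (lever across the pipe, pointing to the robot's side), 1.57 fully open (lever along the pipe, pointing away from the housing); grows clockwise seen from above. Takes about 0.12 N m and stays where it is left.
- valve_axis (a point): Point on the valve's vertical turning axis, at the lever's mid height (130 mm above the table). The valve is on the short pipe at the left (+y) side of the housing, 180 mm from the housing's axis.
- valve_grip (a point): Point on the valve lever 80 mm from its turning axis. The lever is a steel bar 114 mm long from the axis, 16 mm wide and 24 mm high (this point is at its mid height); this point's -x axis points from the turning axis to the lever's tip.
- tub: Bystander: closed jar, 76 mm across and 85 mm high, standing on the bench at the right; origin at the centre of its underside.
- oiler: Bystander: white bottle with black cap, 64 mm across and 170 mm high, standing on the bench at the right; origin at the centre of its underside.
- spanner: Bystander: steel spanner 190 mm long lying on the bench to the left of the skid.

How it is judged:
On the way, in this order (a step that is already met when the one before it is completed fails the run):
1. the two loose screws have caught up with the two others: all four between 0.8 and 1.8 rad (value of joint screw1 between 0.8 and 1.8 rad and value of joint screw2 between 0.8 and 1.8 rad and value of joint screw3 between 0.8 and 1.8 rad and value of joint screw4 between 0.8 and 1.8 rad), for 0.1 s.
2. all four screws fully tight and the cover flat (value of joint each of screw1, screw2, screw3, screw4 above 2.08 rad and angle between cover's own z axis and vertical below 0.005 rad), for 0.1 s.
At the end, for the whole second after the job is handed in: All four screws within 0.12 rad of their stops (above 2.08 rad), the cover flat to 0.005 rad, the valve lever within 0.15 rad of fully open (above 1.42 rad) and at rest (all of step 2 and value of joint valve above 1.42 rad and velocity of joint valve below 0.05 rad/s); the robot touches nothing.
It fails at once if the cover cocked: tipped by more than 0.0265 rad (angle between cover's own z axis and vertical above 0.0265 rad).
It fails at once if the valve opened by more than 0.4 rad before all four screws are tight (2.0 rad) (value of joint valve above 0.4 rad and value of joint any of screw1, screw2, screw3, screw4 below 2 rad).
It fails at once if a bystander (tub, bottle or spanner) moved by more than 30 mm (distance of any of tub, oiler, spanner from where it was at the start of the episode above 0.03 m).
It also fails if it takes over 72 s, if anything falls off the work surface, if the arm or the gripper's body presses on something with over 40 N, if the wrist force passes 120 N, or if a joint passes its speed limit or range.

## Robot

A 6-joint arm with a two-finger parallel gripper is mounted at the origin on the work surface. World frame = base frame: x ahead of the robot, y to its left, z up, the work surface at z = 0. Lengths are in m, angles in rad, forces in N, time in s.
With the tool pointing down it reaches from about 0.275 to 0.75 m from the base axis. Payload 10.2 kg.
Tool frame: the origin (TCP) lies between the finger pads; the fingertips stand 22 mm ahead of it and the grasp point (between the pads) lies 3 mm ahead of it; z points along the fingers, x is the direction in which the jaws open and shut, and the axes are right-handed (so a half turn about z gives the same grasp; the last joint's range is limited). The gripper opens to 88 mm and grips with 3 to 60 N. Pads are 18 mm wide; open, the fingers measure 123 mm over their backs; the gripper's body (75 mm by 187 mm) begins 45 mm behind the grasp point.
Start: joints at [-1.383, 0.313, 1.498, -0, 1.331, -0.223], TCP at [0.21, -0.481, 0.261] pointing down, gripper open.
Joint ranges: [-2.94, 2.94], [-0.97, 2.17], [0.19, 2.56], [-1.23, 4.37], [0.02, 3.11], [-2.88, 2.88]. Speed limits (rad/s): [2.39, 2.39, 3.01, 3.14, 3.14, 3.14].

## Interface

Orientations are given as a unit quaternion [w, x, y, z].
In Python, from cell import status, capture, hand_in gives the robot as it stands. The module is installed in compiled form; this text tells all that it offers.
- The arm moves only by the tool carry_out, never from a script. Its argument "series" is a list of rows, each an object of numbers: "dx", "dy", "dz": the shift along the tool's x, y, z in mm; "ax", "ay", "az": the turn, a rotation vector about the tool's x, y, z in rad; "gripper": the gripper command: -1 is fully open, 1 is shut, values between are in proportion. A call has 1 to 12 rows; each row shifts and turns the pose as measured when the row begins, along the tool's axes as they then stand; what a row does not reach is not made up. A row lasts 1/8 s, in which the tool goes at most 62.5 mm and 10.7 degrees, less where a joint would pass 70% of its speed; a pose out of reach is approached as far as the arm can. A call is refused whole if a number of a shift passes 62.5 or a number of a turn 0.188, either way. A call with a gripper value outside its range is refused whole. The fingers move at their own pace and stop on an object; the grip force is fixed at half the most. Time passes only in rows, so rows that do not move let the fingers close. It gives the time, the measured TCP pose, the force and the opening at its end, in the units of the state.
- status.read_state(): the state, without advancing time (a new reading comes with each control period).
- capture(name): name is "scene" or "top"; returns a dict with "pixels" (420x560x3 uint8, red, green, blue), "K" (3x3 intrinsics, pixels), "k1" (the pictures are not rectified: a ray, as slopes to the right and down, at radius r is drawn at 1 + k1 r^2 times it, then the intrinsics apply), "world_to_cam" (4x4, takes a point from world to camera coordinates). Camera axes: x right, y down, z forward; pixel columns grow to the right and rows downward; lengths in m; the calibration is good to about 2 mm. A picture is of the moment at which its call begins. There is no depth.
- hand_in(): hands the job in, once; it reports no verdict.
The state is a dict: "time": time; "joint_pos": joint angles; "joint_vel": joint speeds; "tau": joint torques, N m; "tool_pos": TCP position; "orientation": TCP orientation; "wrist_force": force on the tool from outside, world axes, zero at the start; "torque": the same for the moment, N m; "finger_gap": finger opening in m.
Only numpy, scipy, OpenCV 4.12 (cv2) and the standard library are available. Lean on these libraries where they do the work, as an engineer would, in place of code of your own. Each camera call takes 0.05 s, during which the arm holds its last target.

## Working session

There is one attempt and no reset: what is moved stays moved. The work goes in short steps, Python scripts to look and compute and a tool call to move; the robot and the scene stay as the last step left them, time stands still between calls to the robot, and variables do not carry over. Pictures are saved under pics/ and viewed, and the job is handed in when it is done.

Besides the shell and the picture viewer there is one more tool, called after ">>>" as name(argument=value, ...) on one line, values as JSON. carry_out: Moves the arm, as the interface text tells. Its arguments: {"type":"object","properties":{"series":{"type":"array"}},"required":["series"]}

```bash
mkdir -p pics; python3 - <<'E'
from cell import status, capture
import cv2
print(status.read_state())
for n in ("scene","top"):
    c=capture(n); cv2.imwrite(f"pics/{n}0.png",c["pixels"][:,:,::-1]); print(n,c["K"],c["k1"],c["world_to_cam"])
E
```

```text
{'time': 0.0, 'joint_pos': array([-1.38340866e+00,  3.13466449e-01,  1.49842321e+00,  1.13500449e-05,
        1.33104123e+00, -2.23374614e-01]), 'joint_vel': array([ 5.23758983e-04, -6.69346981e-04, -6.44904967e-04,  1.14196325e-04,
        9.43872324e-05,  3.21479566e-03]), 'tau': array([ 1.96325836e-04, -4.02210295e+01, -2.52268928e+01,  6.94680260e-02,
        3.52894713e-02, -1.00780483e-04]), 'tool_pos': array([ 0.20959775, -0.48110305,  0.26015787]), 'orientation': array([-4.85401401e-04,  8.36452393e-01, -5.48039184e-01, -4.60581923e-04]), 'wrist_force': array([-0.80863396,  0.17448775, -0.31294795]), 'torque': array([-0.04897177,  0.01692407,  0.01809317]), 'finger_gap': 0.08798496188366436}
scene [[463.16893635   0.         278.1215492 ]
 [  0.         463.16893635 210.01833816]
 [  0.           0.           1.        ]] -0.1031787346389467 [[ 0.64533904  0.76379428 -0.01248265 -0.33721164]
 [ 0.59363285 -0.51171792 -0.62108358 -0.23662808]
 [-0.48076769  0.39339937 -0.78364492  1.62101916]
 [ 0.          0.          0.          1.        ]]
top [[546.88238083   0.         280.54441452]
 [  0.         546.88238083 204.40146042]
 [  0.           0.           1.        ]] 0.06119363257014267 [[-7.93232674e-03 -9.99968464e-01  3.85006666e-04 -1.51048067e-02]
 [-9.98079498e-01  7.89368640e-03 -6.14410728e-02  5.25554348e-01]
 [ 6.14360961e-02 -8.71637925e-04 -9.98110638e-01  1.72606206e+00]
 [ 0.00000000e+00  0.00000000e+00  0.00000000e+00  1.00000000e+00]]
```

View pics/scene0.png

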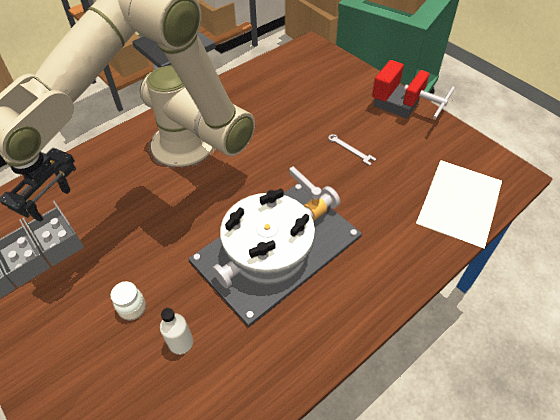

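View pics/top0.png

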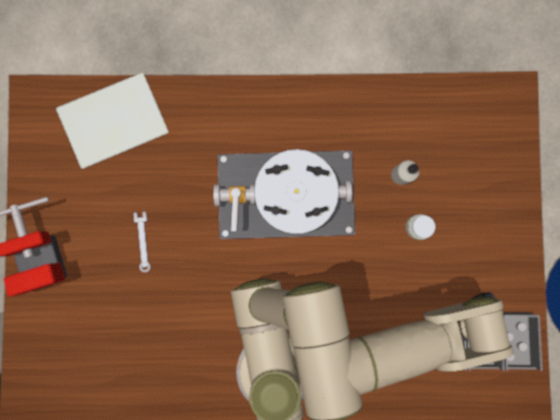

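```bash
cat > h.py <<'E'
from cell import status, capture
import cv2, numpy as np
def ray(c,uv):
    K=c["K"]; uv=np.atleast_2d(uv).astype(float)
    d=np.array([c["k1"],0,0,0,0])
    p=cv2.undistortPoints(uv[:,None],K,d)[:,0]
    R=c["world_to_cam"][:3,:3];t=c["world_to_cam"][:3,3]
    o=-R.T@t
    return o,np.c_[p,np.ones(len(p))]@R
def plane(c,uv,z):
    o,d=ray(c,uv); return o+d*((z-o[2])/d[:,2])[:,None]
def proj(c,P):
    W=c["world_to_cam"]; return cv2.projectPoints(np.atleast_2d(P).astype(float),cv2.Rodrigues(W[:3,:3])[0],W[:3,3],c["K"],np.array([c["k1"],0,0,0,0]))[0][:,0]
def crop(n,u0,v0,u1,v1,s,name):
    c=capture(n); cv2.imwrite(f"pics/{name}.png",cv2.resize(c["pixels"][v0:v1,u0:u1,::-1],None,fx=s,fy=s,interpolation=cv2.INTER_CUBIC)); return c
E
python3 - <<'E'
from h import *
c=crop("top",210,140,360,250,5,"t1"); s=crop("scene",185,155,365,320,4,"s1")
g=c["pixels"].max(2)
# plate mask
m=np.zeros(g.shape,np.uint8); m[145:245,245:350]=(c["pixels"].min(2)[145:245,245:350]>150)
n,l,st,ce=cv2.connectedComponentsWithStats(m)
for i in range(1,n):
    if st[i,4]>200: print(st[i],ce[i])
cn=max(cv2.findContours(m,cv2.RETR_EXTERNAL,cv2.CHAIN_APPROX_NONE)[0],key=cv2.contourArea)
h=cv2.convexHull(cn); e=cv2.fitEllipse(h); print(e, plane(c,[e[0]],0.127))
fill=np.zeros_like(m); cv2.drawContours(fill,[h],-1,1,-1)
fill=cv2.erode(fill,np.ones((7,7)))
d=((g<90)&(fill>0)).astype(np.uint8)
n,l,st,ce=cv2.connectedComponentsWithStats(d)
for i in range(1,n):
    if st[i,4]>15:
        v,u=np.nonzero(l==i); P=plane(c,np.c_[u,v],0.165)[:,:2]; mu=P.mean(0); w,V=np.linalg.eigh(np.cov((P-mu).T)); a=V[:,1]
        print(st[i],ce[i],mu,np.degrees(np.arctan2(a[1],a[0])),np.sqrt(w*12))
E
```

```text
[ 246  149  104   85 5199] [296.20350067 191.52413926]
((297.7427062988281, 191.14076232910156), (81.4849853515625, 101.5451431274414), 88.89521789550781) [[ 0.55787173 -0.07085284  0.127     ]]
[266 165  22   9 103] [276.38834951 169.10679612] [ 0.61974456 -0.00780752] 102.66878769485794 [0.01638043 0.05540038]
[307 167  22   8 101] [317.51485149 170.5049505 ] [ 0.61466016 -0.12797414] 76.11363762502552 [0.01579986 0.05711013]
[265 207  21   7  87] [275.25287356 209.82758621] [ 0.50055368 -0.00360535] 77.80907506487506 [0.01341395 0.056881  ]
[306 207  21   9  82] [316.46341463 211.24390244] [ 0.49548232 -0.12350497] 108.57895436106502 [0.01212286 0.05782902]
```

View pics/t1.png

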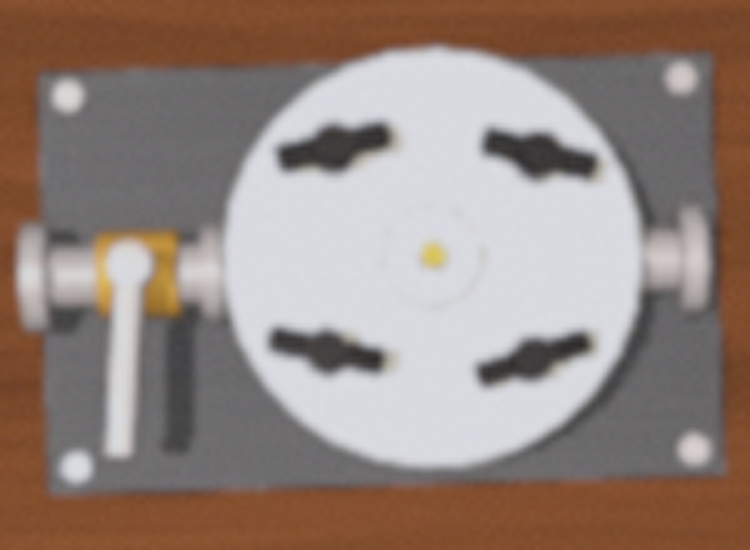

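View pics/s1.png

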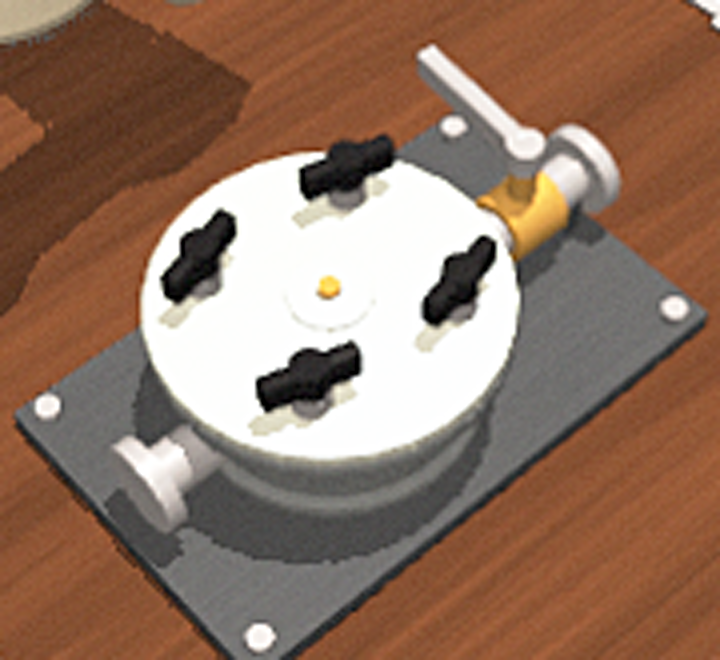

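```bash
python3 - <<'E'
from h import *
S={'A':(.6197,-.0078,102.7),'B':(.6147,-.1280,76.1),'C':(.5006,-.0036,77.8),'D':(.4955,-.1235,108.6)}
P=np.array([S[k][:2] for k in 'ABDC']);print(P.mean(0))
o=[]
for n,z,b in (("scene",(185,155,365,320,4),'so'),("top",(210,140,360,250,5),'to')):
    c=capture(n); u0,v0,u1,v1,s=z
    im=cv2.resize(c["pixels"][v0:v1,u0:u1,::-1],None,fx=s,fy=s,interpolation=cv2.INTER_CUBIC)
    for k,(x,y,a) in S.items():
        a=np.radians(a);e=np.array([np.cos(a),np.sin(a)])*.035;w=np.array([-np.sin(a),np.cos(a)])*.008
        q=[np.r_[np.array([x,y])+i*e+j*w,.170] for i,j in((1,1),(1,-1),(-1,-1),(-1,1))]
        uv=(proj(c,q)-[u0,v0]+.5)*s
        cv2.polylines(im,[uv.astype(int)],True,(0,0,255),1)
    cv2.imwrite(f"pics/{b}.png",im)
E
```

```text
[ 0.557625 -0.065725]
```

View pics/so.png

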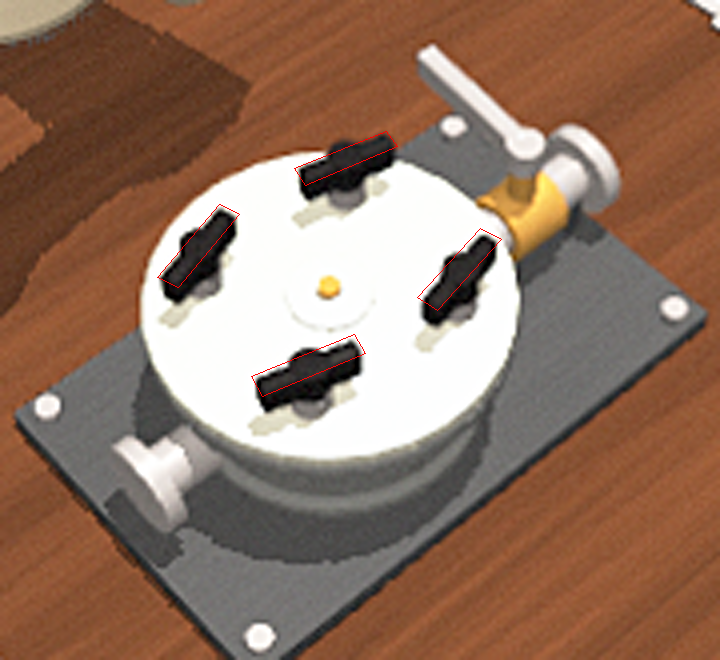

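View pics/to.png

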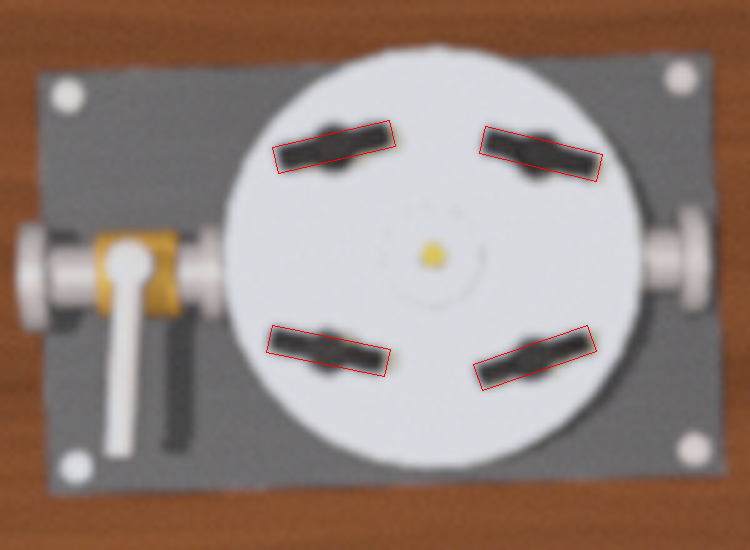

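```bash
cat >> h.py <<'E'
from scipy.spatial.transform import Rotation as Ro
def tool():
    s=status.read_state(); q=s["orientation"]; return s,Ro.from_quat([q[1],q[2],q[3],q[0]])
def plan(wps,maxmm=50,maxr=.17):
    """wps: list of (x,y,z,yawdeg); prints rows"""
    s,R=tool(); p=s["tool_pos"].copy(); x=R.as_matrix()[:,0]; print("t",round(s["time"],2),"pos",p.round(4),"yaw",np.degrees(np.arctan2(x[1],x[0])).round(1),"gap",round(s["finger_gap"],4),"F",s["wrist_force"].round(1),"T",s["torque"].round(2),"j",s["joint_pos"].round(2))
    for (X,Y,Z,a) in wps:
        a=np.radians(a); Rt=Ro.from_matrix(np.array([[np.cos(a),np.sin(a),0],[np.sin(a),-np.cos(a),0],[0,0,-1]]))
        rv=(R.inv()*Rt).as_rotvec(); d=np.array([X,Y,Z])-p
        n=max(1,int(np.ceil(max(np.linalg.norm(d)*1000/maxmm,np.linalg.norm(rv)/maxr))))
        for i in range(n):
            v=R.inv().apply(d/n)*1000
            print('{"dx":%.1f,"dy":%.1f,"dz":%.1f,"ax":%.3f,"ay":%.3f,"az":%.3f}'%(*v,*(rv/n)))
            R=R*Ro.from_rotvec(rv/n)
        p=np.array([X,Y,Z])
        print('--')
E
python3 -c "
from h import *
plan([(.6147,-.128,.25,-13.9)],50)"
```

```text
t 0.3 pos [ 0.2096 -0.4813  0.2605] yaw -66.5 gap 0.088 F [-0.4  0.1  0.2] T [ 0.02 -0.01 -0.02] j [-1.38  0.31  1.5  -0.    1.33 -0.22]
{"dx":-14.7,"dy":-46.6,"dz":1.0,"ax":-0.000,"ay":0.000,"az":-0.083}
{"dx":-10.8,"dy":-47.7,"dz":1.0,"ax":-0.000,"ay":0.000,"az":-0.083}
{"dx":-6.8,"dy":-48.4,"dz":1.0,"ax":-0.000,"ay":0.000,"az":-0.083}
{"dx":-2.7,"dy":-48.8,"dz":1.0,"ax":-0.000,"ay":0.000,"az":-0.083}
{"dx":1.3,"dy":-48.8,"dz":1.0,"ax":-0.000,"ay":0.000,"az":-0.083}
{"dx":5.4,"dy":-48.6,"dz":1.0,"ax":-0.000,"ay":0.000,"az":-0.083}
{"dx":9.4,"dy":-47.9,"dz":1.0,"ax":-0.000,"ay":0.000,"az":-0.083}
{"dx":13.4,"dy":-47.0,"dz":1.0,"ax":-0.000,"ay":0.000,"az":-0.083}
{"dx":17.2,"dy":-45.7,"dz":1.0,"ax":-0.000,"ay":0.000,"az":-0.083}
{"dx":21.0,"dy":-44.1,"dz":1.0,"ax":-0.000,"ay":0.000,"az":-0.083}
{"dx":24.6,"dy":-42.2,"dz":1.0,"ax":-0.000,"ay":0.000,"az":-0.083}
--
```

>>> carry_out(series=[{"dx":-14.7,"dy":-46.6,"dz":1,"az":-0.083,"gripper":0},{"dx":-10.8,"dy":-47.7,"dz":1,"az":-0.083,"gripper":0},{"dx":-6.8,"dy":-48.4,"dz":1,"az":-0.083,"gripper":0},{"dx":-2.7,"dy":-48.8,"dz":1,"az":-0.083,"gripper":0},{"dx":1.3,"dy":-48.8,"dz":1,"az":-0.083,"gripper":0},{"dx":5.4,"dy":-48.6,"dz":1,"az":-0.083,"gripper":0},{"dx":9.4,"dy":-47.9,"dz":1,"az":-0.083,"gripper":0},{"dx":13.4,"dy":-47,"dz":1,"az":-0.083,"gripper":0},{"dx":17.2,"dy":-45.7,"dz":1,"az":-0.083,"gripper":0},{"dx":21,"dy":-44.1,"dz":1,"az":-0.083,"gripper":0},{"dx":24.6,"dy":-42.2,"dz":1,"az":-0.083,"gripper":0}])

```text
$.series[0]: bad value
```

```bash
python3 -c "
from h import *
plan([(.6147,-.128,.25,-13.9),(.6147,-.128,.175,-13.9),(.6147,-.128,.159,-13.9)],40)"
```

```text
t 0.3 pos [ 0.2096 -0.4813  0.2605] yaw -66.5 gap 0.088 F [-0.4  0.1  0.2] T [ 0.02 -0.01 -0.02] j [-1.38  0.31  1.5  -0.    1.33 -0.22]
{"dx":-11.6,"dy":-36.6,"dz":0.8,"ax":-0.000,"ay":0.000,"az":-0.066}
{"dx":-9.2,"dy":-37.3,"dz":0.8,"ax":-0.000,"ay":0.000,"az":-0.066}
{"dx":-6.7,"dy":-37.8,"dz":0.8,"ax":-0.000,"ay":0.000,"az":-0.066}
{"dx":-4.2,"dy":-38.2,"dz":0.8,"ax":-0.000,"ay":0.000,"az":-0.066}
{"dx":-1.7,"dy":-38.4,"dz":0.8,"ax":-0.000,"ay":0.000,"az":-0.066}
{"dx":0.8,"dy":-38.4,"dz":0.8,"ax":-0.000,"ay":0.000,"az":-0.066}
{"dx":3.3,"dy":-38.2,"dz":0.8,"ax":-0.000,"ay":0.000,"az":-0.066}
{"dx":5.8,"dy":-37.9,"dz":0.8,"ax":-0.000,"ay":0.000,"az":-0.066}
{"dx":8.3,"dy":-37.5,"dz":0.8,"ax":-0.000,"ay":0.000,"az":-0.066}
{"dx":10.7,"dy":-36.9,"dz":0.8,"ax":-0.000,"ay":0.000,"az":-0.066}
{"dx":13.1,"dy":-36.1,"dz":0.8,"ax":-0.000,"ay":0.000,"az":-0.066}
{"dx":15.5,"dy":-35.1,"dz":0.8,"ax":-0.000,"ay":0.000,"az":-0.066}
{"dx":17.7,"dy":-34.1,"dz":0.8,"ax":-0.000,"ay":0.000,"az":-0.066}
{"dx":19.9,"dy":-32.8,"dz":0.8,"ax":-0.000,"ay":0.000,"az":-0.066}
--
{"dx":0.0,"dy":-0.0,"dz":37.5,"ax":0.000,"ay":0.000,"az":0.000}
{"dx":0.0,"dy":-0.0,"dz":37.5,"ax":0.000,"ay":0.000,"az":0.000}
--
{"dx":-0.0,"dy":0.0,"dz":16.0,"ax":-0.000,"ay":-0.000,"az":0.000}
--
```

>>> carry_out(series=[{"dx":-15,"dy":-47,"dz":1,"ax":0,"ay":0,"az":-0.083,"gripper":0},{"dx":-11,"dy":-48,"dz":1,"ax":0,"ay":0,"az":-0.083,"gripper":0},{"dx":-7,"dy":-48,"dz":1,"ax":0,"ay":0,"az":-0.083,"gripper":0},{"dx":-3,"dy":-49,"dz":1,"ax":0,"ay":0,"az":-0.083,"gripper":0},{"dx":1,"dy":-49,"dz":1,"ax":0,"ay":0,"az":-0.083,"gripper":0},{"dx":5,"dy":-49,"dz":1,"ax":0,"ay":0,"az":-0.083,"gripper":0},{"dx":9,"dy":-48,"dz":1,"ax":0,"ay":0,"az":-0.083,"gripper":0},{"dx":13,"dy":-47,"dz":1,"ax":0,"ay":0,"az":-0.083,"gripper":0},{"dx":17,"dy":-46,"dz":1,"ax":0,"ay":0,"az":-0.083,"gripper":0},{"dx":21,"dy":-44,"dz":1,"ax":0,"ay":0,"az":-0.083,"gripper":0},{"dx":25,"dy":-42,"dz":1,"ax":0,"ay":0,"az":-0.083,"gripper":0}])

```text
time: 1.68
tool_pos: [0.6214, -0.1121, 0.2489]
orientation: [0.0, 0.994, -0.111, 0.0]
wrist_force: [-0.3, -1.0, -0.2]
finger_gap: 0.044
```

```bash
python3 -c "
from h import *
plan([(.6147,-.128,.25,-13.9),(.6147,-.128,.175,-13.9),(.6147,-.128,.159,-13.9)],40)"
```

```text
t 1.68 pos [ 0.6214 -0.1121  0.2489] yaw -12.8 gap 0.044 F [-0.3 -1.  -0.2] T [-0.1  -0.12  0.  ] j [-0.36  0.56  1.16 -0.    1.42 -0.14]
{"dx":-3.0,"dy":17.0,"dz":-1.1,"ax":0.000,"ay":-0.000,"az":0.020}
--
{"dx":0.0,"dy":0.0,"dz":37.5,"ax":-0.000,"ay":0.000,"az":0.000}
{"dx":0.0,"dy":0.0,"dz":37.5,"ax":-0.000,"ay":0.000,"az":0.000}
--
{"dx":0.0,"dy":0.0,"dz":16.0,"ax":-0.000,"ay":0.000,"az":0.000}
--
```

>>> carry_out(series=[{"dx":-3,"dy":17,"dz":0,"ax":0,"ay":0,"az":0.02,"gripper":0},{"dx":0,"dy":0,"dz":35,"ax":0,"ay":0,"az":0,"gripper":0},{"dx":0,"dy":0,"dz":35,"ax":0,"ay":0,"az":0,"gripper":0},{"dx":0,"dy":0,"dz":0,"ax":0,"ay":0,"az":0,"gripper":0}])

```text
time: 2.17
tool_pos: [0.6149, -0.1282, 0.1766]
orientation: [0.0, 0.993, -0.121, -0.0]
wrist_force: [0.8, -0.4, 0.1]
finger_gap: 0.044
```

```bash
python3 -c "
from h import *
plan([(.6147,-.128,.159,-13.9)],40)
crop('scene',185,155,365,320,4,'s2')"
```

```text
t 2.17 pos [ 0.6149 -0.1282  0.1766] yaw -13.9 gap 0.044 F [ 0.8 -0.4  0.1] T [ 0.02 -0.08  0.04] j [-0.39  0.61  1.27 -0.    1.26 -0.15]
{"dx":-0.2,"dy":-0.2,"dz":17.6,"ax":0.001,"ay":0.000,"az":0.000}
--
```

View pics/s2.png

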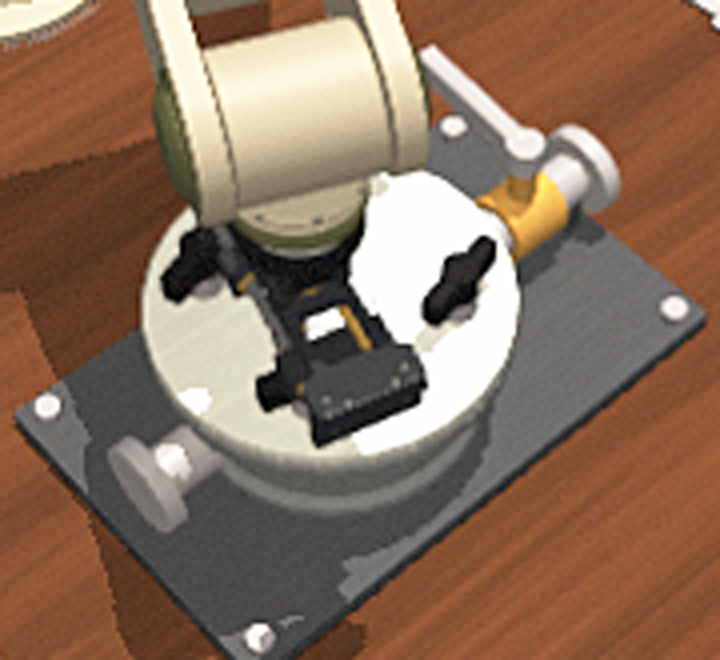

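Picture: the fingers straddle screw B's bar (around px (310,380) in the crop). Going down and closing.

>>> carry_out(series=[{"dx":0,"dy":0,"dz":17,"ax":0,"ay":0,"az":0,"gripper":0},{"dx":0,"dy":0,"dz":0,"ax":0,"ay":0,"az":0,"gripper":1},{"dx":0,"dy":0,"dz":0,"ax":0,"ay":0,"az":0,"gripper":1},{"dx":0,"dy":0,"dz":0,"ax":0,"ay":0,"az":0,"gripper":1}])

```text
time: 2.72
tool_pos: [0.614, -0.129, 0.1638]
orientation: [0.001, 0.993, -0.121, -0.0]
wrist_force: [-0.8, -1.1, -1.5]
finger_gap: 0.0258
```

```bash
python3 -c "
from h import *
plan([])"
```

```text
t 2.73 pos [ 0.614  -0.129   0.1638] yaw -13.9 gap 0.0258 F [-0.8 -1.1 -1.5] T [-0.18  0.05  0.  ] j [-0.39  0.62  1.29 -0.    1.23 -0.15]
```

>>> carry_out(series=[{"dx":0,"dy":0,"dz":4,"ax":0,"ay":0,"az":0,"gripper":1},{"dx":0,"dy":0,"dz":0,"ax":0,"ay":0,"az":0,"gripper":1}])

```text
time: 2.98
tool_pos: [0.6141, -0.129, 0.1638]
orientation: [0.002, 0.993, -0.121, 0.001]
wrist_force: [-4.9, 1.9, -1.0]
finger_gap: 0.0254
```

```bash
python3 -c "
from h import *
plan([])"
```

```text
t 2.98 pos [ 0.6141 -0.129   0.1638] yaw -13.9 gap 0.0254 F [-4.9  1.9 -1. ] T [0.08 0.74 0.02] j [-0.39  0.62  1.29 -0.    1.23 -0.15]
```

>>> carry_out(series=[{"dx":0,"dy":0,"dz":0.5,"ax":0,"ay":0,"az":0.17,"gripper":1},{"dx":0,"dy":0,"dz":0.5,"ax":0,"ay":0,"az":0.17,"gripper":1},{"dx":0,"dy":0,"dz":0.5,"ax":0,"ay":0,"az":0.17,"gripper":1}])

```text
time: 3.35
tool_pos: [0.6139, -0.1291, 0.1628]
orientation: [0.002, 0.927, -0.374, 0.001]
wrist_force: [-0.0, 0.5, -2.1]
finger_gap: 0.0256
```

```bash
python3 -c "
from h import *
plan([])
crop('scene',185,155,365,320,4,'s3')"
```

```text
t 3.35 pos [ 0.6139 -0.1291  0.1628] yaw -43.9 gap 0.0256 F [-0.   0.5 -2.1] T [0.09 0.18 0.09] j [-0.39  0.62  1.29 -0.    1.23  0.38]
```

View pics/s3.png

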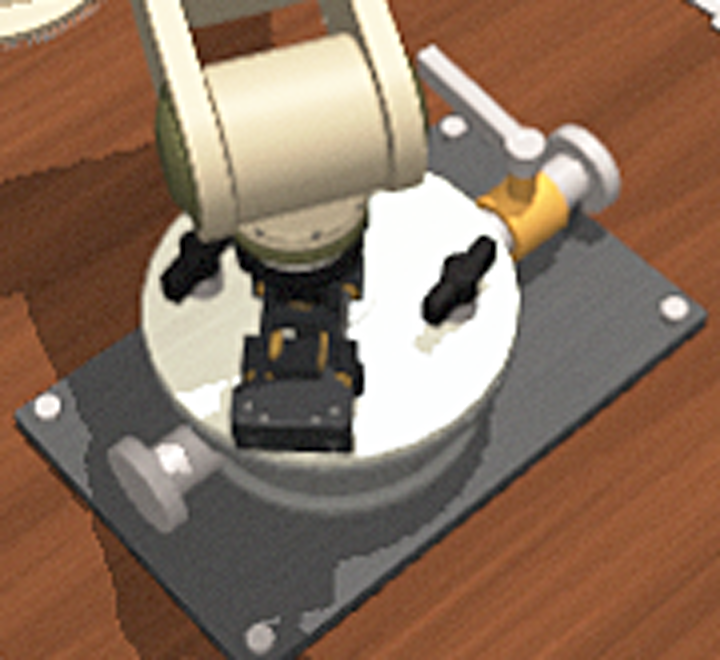

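>>> carry_out(series=[{"dx":0,"dy":0,"dz":0.5,"ax":0,"ay":0,"az":0.18,"gripper":1},{"dx":0,"dy":0,"dz":0.5,"ax":0,"ay":0,"az":0.18,"gripper":1},{"dx":0,"dy":0,"dz":0.5,"ax":0,"ay":0,"az":0.18,"gripper":1},{"dx":0,"dy":0,"dz":0,"ax":0,"ay":0,"az":0,"gripper":1},{"dx":0,"dy":0,"dz":0,"ax":0,"ay":0,"az":0,"gripper":0},{"dx":0,"dy":0,"dz":0,"ax":0,"ay":0,"az":0,"gripper":0}])

```text
time: 4.15
tool_pos: [0.6145, -0.1292, 0.1622]
orientation: [0.001, 0.795, -0.607, 0.003]
wrist_force: [-0.0, -0.7, -0.3]
finger_gap: 0.0433
```

```bash
python3 -c "
from h import *
plan([])
crop('scene',185,155,365,320,4,'s4')"
```

```text
t 4.15 pos [ 0.6145 -0.1292  0.1622] yaw -74.8 gap 0.0433 F [-0.  -0.7 -0.3] T [-0.    0.02  0.05] j [-0.39  0.62  1.29 -0.    1.22  0.91]
```

View pics/s4.png

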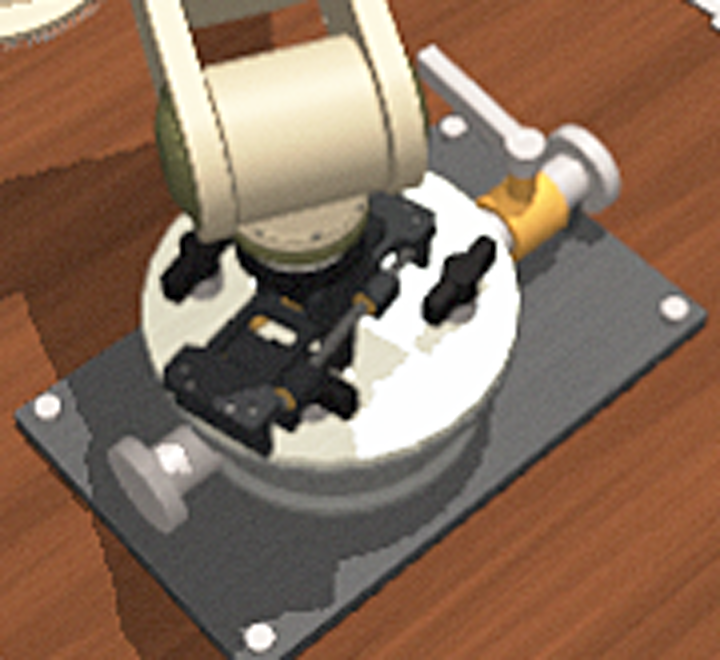

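```bash
python3 -c "
from h import *
plan([(.6145,-.129,.21,-74.8),(.5006,-.0036,.205,-12.2),(.5006,-.0036,.161,-12.2)],45,.18)"
```

```text
t 4.2 pos [ 0.6145 -0.1292  0.1623] yaw -74.8 gap 0.0437 F [ 0.   0.5 -0.8] T [0.01 0.01 0.  ] j [-0.39  0.62  1.29 -0.    1.22  0.91]
{"dx":0.0,"dy":-0.1,"dz":-23.9,"ax":-0.001,"ay":-0.003,"az":-0.000}
{"dx":-0.0,"dy":-0.0,"dz":-23.9,"ax":-0.001,"ay":-0.003,"az":-0.000}
--
{"dx":-21.6,"dy":11.0,"dz":0.7,"ax":-0.000,"ay":0.000,"az":-0.156}
{"dx":-23.0,"dy":7.5,"dz":0.7,"ax":-0.000,"ay":0.000,"az":-0.156}
{"dx":-23.9,"dy":3.9,"dz":0.7,"ax":-0.000,"ay":0.000,"az":-0.156}
{"dx":-24.2,"dy":0.1,"dz":0.7,"ax":-0.000,"ay":0.000,"az":-0.156}
{"dx":-23.9,"dy":-3.7,"dz":0.7,"ax":-0.000,"ay":0.000,"az":-0.156}
{"dx":-23.1,"dy":-7.3,"dz":0.7,"ax":-0.000,"ay":0.000,"az":-0.156}
{"dx":-21.6,"dy":-10.8,"dz":0.7,"ax":-0.000,"ay":0.000,"az":-0.156}
--
{"dx":0.0,"dy":0.0,"dz":44.0,"ax":-0.000,"ay":0.000,"az":-0.000}
--
```

>>> carry_out(series=[{"dx":0,"dy":0,"dz":-24,"ax":0,"ay":-0.003,"az":0,"gripper":0},{"dx":0,"dy":0,"dz":-24,"ax":0,"ay":-0.003,"az":0,"gripper":0},{"dx":-21.5,"dy":11,"dz":0.5,"ax":0,"ay":0,"az":-0.156,"gripper":0},{"dx":-23,"dy":7.5,"dz":0.5,"ax":0,"ay":0,"az":-0.156,"gripper":0},{"dx":-24,"dy":4,"dz":0.5,"ax":0,"ay":0,"az":-0.156,"gripper":0},{"dx":-24,"dy":0,"dz":0.5,"ax":0,"ay":0,"az":-0.156,"gripper":0},{"dx":-24,"dy":-4,"dz":0.5,"ax":0,"ay":0,"az":-0.156,"gripper":0},{"dx":-23,"dy":-7.5,"dz":0.5,"ax":0,"ay":0,"az":-0.156,"gripper":0},{"dx":-21.5,"dy":-11,"dz":0.5,"ax":0,"ay":0,"az":-0.156,"gripper":0},{"dx":0,"dy":0,"dz":0,"ax":0,"ay":0,"az":0,"gripper":0}])

```text
time: 5.45
tool_pos: [0.4961, -0.0026, 0.2103]
orientation: [-0.0, 0.997, -0.082, 0.005]
wrist_force: [0.0, -0.3, 0.2]
finger_gap: 0.0443
```

```bash
python3 -c "
from h import *
plan([(.5006,-.0036,.205,-12.2),(.5006,-.0036,.161,-12.2)],45,.18)"
```

```text
t 5.45 pos [ 0.4961 -0.0026  0.2103] yaw -9.4 gap 0.0443 F [ 0.  -0.3  0.2] T [-0.06 -0.1  -0.02] j [-0.24  0.29  1.66  0.    1.18 -0.08]
{"dx":4.6,"dy":0.3,"dz":5.3,"ax":-0.001,"ay":-0.009,"az":0.049}
--
{"dx":0.0,"dy":-0.0,"dz":44.0,"ax":0.000,"ay":0.000,"az":0.000}
--
```

>>> carry_out(series=[{"dx":4.6,"dy":0.3,"dz":5,"ax":0,"ay":-0.009,"az":0.049,"gripper":0},{"dx":0,"dy":0,"dz":22,"ax":0,"ay":0,"az":0,"gripper":0},{"dx":0,"dy":0,"dz":22,"ax":0,"ay":0,"az":0,"gripper":0},{"dx":0,"dy":0,"dz":0,"ax":0,"ay":0,"az":0,"gripper":0}])

```text
time: 5.95
tool_pos: [0.5041, -0.0062, 0.1614]
orientation: [0.0, 0.994, -0.112, 0.003]
wrist_force: [-1.0, -0.8, 0.2]
finger_gap: 0.0438
```

```bash
python3 -c "
from h import *
plan([(.5006,-.0036,.161,-12.2)],45,.18)
crop('scene',185,155,365,320,4,'s5')"
```

```text
t 5.95 pos [ 0.5041 -0.0062  0.1614] yaw -12.9 gap 0.0438 F [-1.  -0.8  0.2] T [-0.04 -0.03  0.03] j [-0.25  0.37  1.7   0.    1.07 -0.02]
{"dx":-4.0,"dy":-1.7,"dz":0.4,"ax":-0.001,"ay":-0.005,"az":-0.012}
--
```

View pics/s5.png

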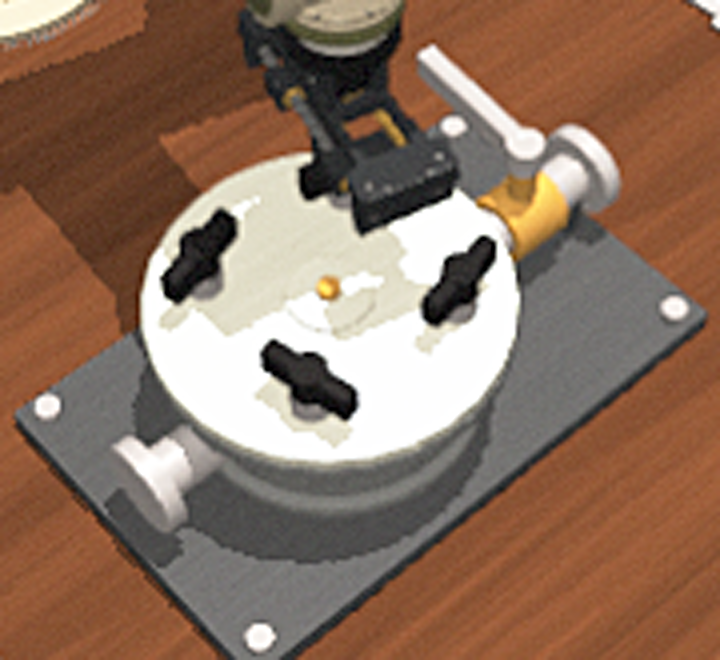

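Screw B's bar (crop px 310,378) has turned as intended; the fingers straddle C's bar (340,190). I correct by 4 mm, grip and turn.

>>> carry_out(series=[{"dx":-4,"dy":-1.7,"dz":0,"ax":0,"ay":-0.005,"az":0,"gripper":0},{"dx":0,"dy":0,"dz":0,"ax":0,"ay":0,"az":0,"gripper":1},{"dx":0,"dy":0,"dz":0,"ax":0,"ay":0,"az":0,"gripper":1},{"dx":0,"dy":0,"dz":0,"ax":0,"ay":0,"az":0,"gripper":1},{"dx":0,"dy":0,"dz":0,"ax":0,"ay":0,"az":0,"gripper":1}])

```text
time: 6.62
tool_pos: [0.499, -0.0034, 0.1641]
orientation: [-0.0, 0.994, -0.113, -0.002]
wrist_force: [0.2, -0.9, -3.4]
finger_gap: 0.0257
```

```bash
python3 -c "
from h import *
plan([])"
```

```text
t 6.62 pos [ 0.499  -0.0034  0.1641] yaw -12.9 gap 0.0257 F [ 0.2 -0.9 -3.4] T [-0.15 -0.13  0.04] j [-0.24  0.36  1.7  -0.    1.08 -0.02]
```

>>> carry_out(series=[{"dx":0,"dy":0,"dz":0.5,"ax":0,"ay":0,"az":0.18,"gripper":1},{"dx":0,"dy":0,"dz":0.5,"ax":0,"ay":0,"az":0.18,"gripper":1},{"dx":0,"dy":0,"dz":0.5,"ax":0,"ay":0,"az":0.18,"gripper":1},{"dx":0,"dy":0,"dz":0.5,"ax":0,"ay":0,"az":0.18,"gripper":1},{"dx":0,"dy":0,"dz":0.5,"ax":0,"ay":0,"az":0.18,"gripper":1},{"dx":0,"dy":0,"dz":0.5,"ax":0,"ay":0,"az":0.18,"gripper":1},{"dx":0,"dy":0,"dz":0,"ax":0,"ay":0,"az":0.02,"gripper":1},{"dx":0,"dy":0,"dz":0,"ax":0,"ay":0,"az":0,"gripper":0},{"dx":0,"dy":0,"dz":0,"ax":0,"ay":0,"az":0,"gripper":0},{"dx":0,"dy":0,"dz":-24,"ax":0,"ay":0,"az":0,"gripper":0},{"dx":0,"dy":0,"dz":-24,"ax":0,"ay":0,"az":0,"gripper":0},{"dx":0,"dy":0,"dz":0,"ax":0,"ay":0,"az":0,"gripper":0}])

```text
time: 8.12
tool_pos: [0.4999, -0.0033, 0.2113]
orientation: [0.0, 0.781, -0.624, -0.0]
wrist_force: [0.1, -0.8, 0.1]
finger_gap: 0.0443
```

```bash
python3 -c "
from h import *
plan([(.6197,-.0078,.205,12.7),(.6197,-.0078,.159,12.7)],45,.18)
crop('scene',185,155,365,320,4,'s6')"
```

```text
t 8.12 pos [ 0.4999 -0.0033  0.2113] yaw -77.3 gap 0.0443 F [ 0.1 -0.8  0.1] T [-0.    0.05  0.  ] j [-0.24  0.3   1.64 -0.    1.19  1.11]
{"dx":3.4,"dy":-12.9,"dz":0.7,"ax":0.000,"ay":0.000,"az":-0.174}
{"dx":5.6,"dy":-12.1,"dz":0.7,"ax":0.000,"ay":0.000,"az":-0.174}
{"dx":7.6,"dy":-10.9,"dz":0.7,"ax":0.000,"ay":0.000,"az":-0.174}
{"dx":9.4,"dy":-9.4,"dz":0.7,"ax":0.000,"ay":0.000,"az":-0.174}
{"dx":10.9,"dy":-7.7,"dz":0.7,"ax":0.000,"ay":0.000,"az":-0.174}
{"dx":12.1,"dy":-5.7,"dz":0.7,"ax":0.000,"ay":0.000,"az":-0.174}
{"dx":12.9,"dy":-3.5,"dz":0.7,"ax":0.000,"ay":0.000,"az":-0.174}
{"dx":13.3,"dy":-1.2,"dz":0.7,"ax":0.000,"ay":0.000,"az":-0.174}
{"dx":13.3,"dy":1.1,"dz":0.7,"ax":0.000,"ay":0.000,"az":-0.174}
--
{"dx":-0.0,"dy":0.0,"dz":23.0,"ax":-0.000,"ay":-0.000,"az":0.000}
{"dx":-0.0,"dy":0.0,"dz":23.0,"ax":-0.000,"ay":-0.000,"az":0.000}
--
```

View pics/s6.png

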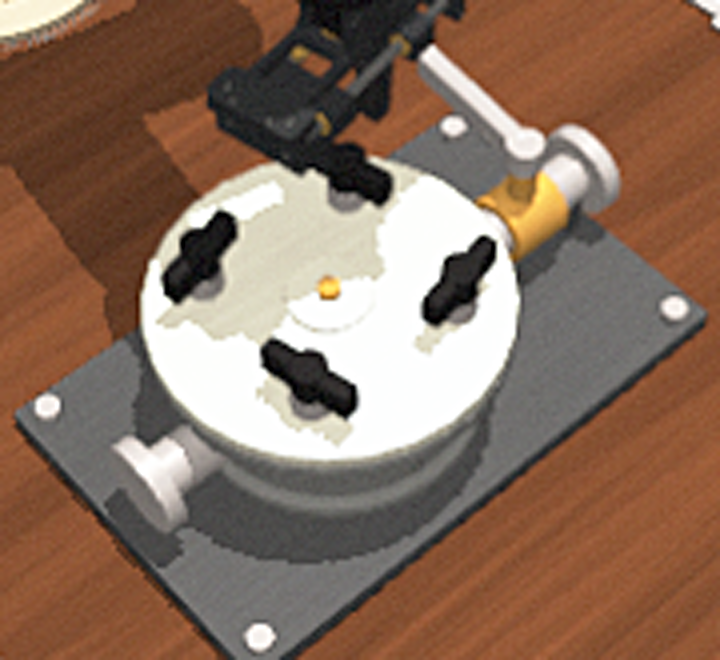

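>>> carry_out(series=[{"dx":3.4,"dy":-13,"dz":0.7,"ax":0,"ay":0,"az":-0.174,"gripper":0},{"dx":5.6,"dy":-12,"dz":0.7,"ax":0,"ay":0,"az":-0.174,"gripper":0},{"dx":7.6,"dy":-11,"dz":0.7,"ax":0,"ay":0,"az":-0.174,"gripper":0},{"dx":9.4,"dy":-9.4,"dz":0.7,"ax":0,"ay":0,"az":-0.174,"gripper":0},{"dx":11,"dy":-7.7,"dz":0.7,"ax":0,"ay":0,"az":-0.174,"gripper":0},{"dx":12,"dy":-5.7,"dz":0.7,"ax":0,"ay":0,"az":-0.174,"gripper":0},{"dx":13,"dy":-3.5,"dz":0.7,"ax":0,"ay":0,"az":-0.174,"gripper":0},{"dx":13.3,"dy":-1.2,"dz":0.7,"ax":0,"ay":0,"az":-0.174,"gripper":0},{"dx":13.3,"dy":1,"dz":0.7,"ax":0,"ay":0,"az":-0.174,"gripper":0},{"dx":0,"dy":0,"dz":0,"ax":0,"ay":0,"az":0,"gripper":0}])

```text
time: 9.43
tool_pos: [0.6197, -0.0044, 0.188]
orientation: [-0.004, 0.991, 0.136, -0.01]
wrist_force: [-0.6, -0.0, 0.0]
finger_gap: 0.0438
```

```bash
python3 -c "
from h import *
plan([(.6197,-.0078,.205,12.7),(.6197,-.0078,.159,12.7)],45,.18)"
```

```text
t 9.43 pos [ 0.6197 -0.0044  0.188 ] yaw 15.6 gap 0.0438 F [-0.6 -0.   0. ] T [-0.05 -0.11  0.01] j [-0.2   0.59  1.27  0.    1.3  -0.47]
{"dx":-1.3,"dy":3.1,"dz":-17.1,"ax":-0.010,"ay":0.019,"az":0.051}
--
{"dx":-0.0,"dy":-0.0,"dz":23.0,"ax":0.000,"ay":-0.000,"az":-0.000}
{"dx":-0.0,"dy":-0.0,"dz":23.0,"ax":0.000,"ay":-0.000,"az":-0.000}
--
```

>>> carry_out(series=[{"dx":-1.3,"dy":3.1,"dz":0,"ax":-0.01,"ay":0.019,"az":0.051,"gripper":0},{"dx":0,"dy":0,"dz":14,"ax":0,"ay":0,"az":0,"gripper":0},{"dx":0,"dy":0,"dz":14,"ax":0,"ay":0,"az":0,"gripper":0},{"dx":0,"dy":0,"dz":0,"ax":0,"ay":0,"az":0,"gripper":0}])

```text
time: 9.93
tool_pos: [0.6172, -0.0074, 0.1549]
orientation: [-0.001, 0.994, 0.106, -0.002]
wrist_force: [0.1, -0.6, -0.0]
finger_gap: 0.0441
```

```bash
python3 -c "
from h import *
plan([(.6197,-.0078,.159,12.7)],45,.18)
crop('scene',185,155,365,320,4,'s7')"
```

```text
t 9.93 pos [ 0.6172 -0.0074  0.1549] yaw 12.2 gap 0.0441 F [ 0.1 -0.6 -0. ] T [-0.05 -0.11 -0.  ] j [-0.2   0.61  1.33  0.    1.2  -0.41]
{"dx":2.3,"dy":0.9,"dz":-4.1,"ax":-0.002,"ay":0.005,"az":-0.009}
--
```

View pics/s7.png

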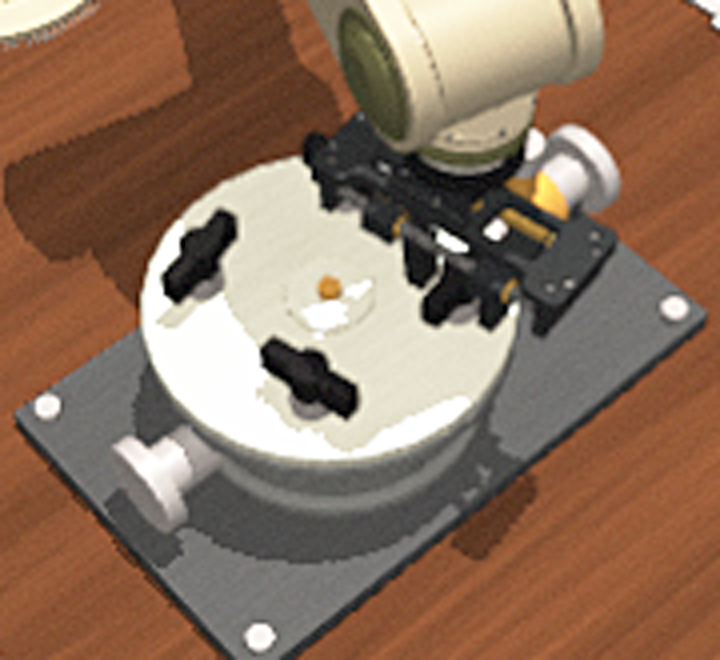

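Fingers straddle A's bar (crop px ~460,280). Correct 2 mm, grip and turn to the stop.

>>> carry_out(series=[{"dx":2.3,"dy":0.9,"dz":-2,"ax":0,"ay":0.005,"az":0,"gripper":0},{"dx":0,"dy":0,"dz":0,"ax":0,"ay":0,"az":0,"gripper":1},{"dx":0,"dy":0,"dz":0,"ax":0,"ay":0,"az":0,"gripper":1},{"dx":0,"dy":0,"dz":0,"ax":0,"ay":0,"az":0,"gripper":1},{"dx":0,"dy":0,"dz":0,"ax":0,"ay":0,"az":0,"gripper":1},{"dx":0,"dy":0,"dz":0.5,"ax":0,"ay":0,"az":0.17,"gripper":1},{"dx":0,"dy":0,"dz":0.5,"ax":0,"ay":0,"az":0.17,"gripper":1},{"dx":0,"dy":0,"dz":0.5,"ax":0,"ay":0,"az":0.17,"gripper":1},{"dx":0,"dy":0,"dz":0.5,"ax":0,"ay":0,"az":0.17,"gripper":1},{"dx":0,"dy":0,"dz":0.5,"ax":0,"ay":0,"az":0.17,"gripper":1}])

```text
time: 11.22
tool_pos: [0.6195, -0.0079, 0.1565]
orientation: [-0.0, 0.946, -0.325, -0.0]
wrist_force: [-0.7, 0.9, 0.2]
finger_gap: 0.0267
```

```bash
python3 -c "
from h import *
plan([])"
```

```text
t 11.22 pos [ 0.6195 -0.0079  0.1565] yaw -37.9 gap 0.0267 F [-0.7  0.9  0.2] T [-0.15  0.06  0.1 ] j [-0.2   0.61  1.33  0.    1.21  0.46]
```

>>> carry_out(series=[{"dx":0,"dy":0,"dz":0,"ax":0,"ay":0,"az":0.1,"gripper":1},{"dx":0,"dy":0,"dz":0,"ax":0,"ay":0,"az":0.06,"gripper":1},{"dx":0,"dy":0,"dz":0,"ax":0,"ay":0,"az":0.06,"gripper":1}])

```text
time: 11.6
tool_pos: [0.6197, -0.0078, 0.1562]
orientation: [-0.0, 0.903, -0.43, 0.0]
wrist_force: [0.5, 0.5, -0.0]
finger_gap: 0.0266
```

```bash
python3 -c "
from h import *
plan([])"
```

```text
t 11.6 pos [ 0.6197 -0.0078  0.1562] yaw -50.9 gap 0.0266 F [ 0.5  0.5 -0. ] T [-0.01 -0.17  0.52] j [-0.2   0.61  1.33 -0.    1.2   0.69]
```

>>> carry_out(series=[{"dx":0,"dy":0,"dz":0,"ax":0,"ay":0,"az":0.05,"gripper":1},{"dx":0,"dy":0,"dz":0,"ax":0,"ay":0,"az":0,"gripper":0},{"dx":0,"dy":0,"dz":0,"ax":0,"ay":0,"az":0,"gripper":0},{"dx":0,"dy":0,"dz":-27,"ax":0,"ay":0,"az":0,"gripper":0},{"dx":0,"dy":0,"dz":-27,"ax":0,"ay":0,"az":0,"gripper":0},{"dx":0,"dy":0,"dz":0,"ax":0,"ay":0,"az":0,"gripper":0}])

```text
time: 12.35
tool_pos: [0.6201, -0.0078, 0.2114]
orientation: [-0.0, 0.892, -0.451, 0.001]
wrist_force: [-0.7, 0.3, -0.5]
finger_gap: 0.044
```

```bash
python3 -c "
from h import *
plan([(.4955,-.1235,.210,18.6),(.4955,-.1235,.156,18.6)],45,.18)
crop('scene',185,155,365,320,4,'s8')"
```

```text
t 12.35 pos [ 0.6201 -0.0078  0.2114] yaw -53.7 gap 0.044 F [-0.7  0.3 -0.5] T [-0.04  0.01  0.01] j [-0.2   0.56  1.26 -0.    1.32  0.74]
{"dx":2.4,"dy":21.1,"dz":0.2,"ax":-0.000,"ay":-0.000,"az":-0.158}
{"dx":-0.9,"dy":21.2,"dz":0.2,"ax":-0.000,"ay":-0.000,"az":-0.158}
{"dx":-4.2,"dy":20.8,"dz":0.2,"ax":-0.000,"ay":-0.000,"az":-0.158}
{"dx":-7.5,"dy":19.9,"dz":0.2,"ax":-0.000,"ay":-0.000,"az":-0.158}
{"dx":-10.5,"dy":18.5,"dz":0.2,"ax":-0.000,"ay":-0.000,"az":-0.158}
{"dx":-13.3,"dy":16.6,"dz":0.2,"ax":-0.000,"ay":-0.000,"az":-0.158}
{"dx":-15.7,"dy":14.3,"dz":0.2,"ax":-0.000,"ay":-0.000,"az":-0.158}
{"dx":-17.8,"dy":11.7,"dz":0.2,"ax":-0.000,"ay":-0.000,"az":-0.158}
--
{"dx":0.0,"dy":-0.0,"dz":27.0,"ax":0.000,"ay":0.000,"az":0.000}
{"dx":0.0,"dy":-0.0,"dz":27.0,"ax":0.000,"ay":0.000,"az":0.000}
--
```

View pics/s8.png

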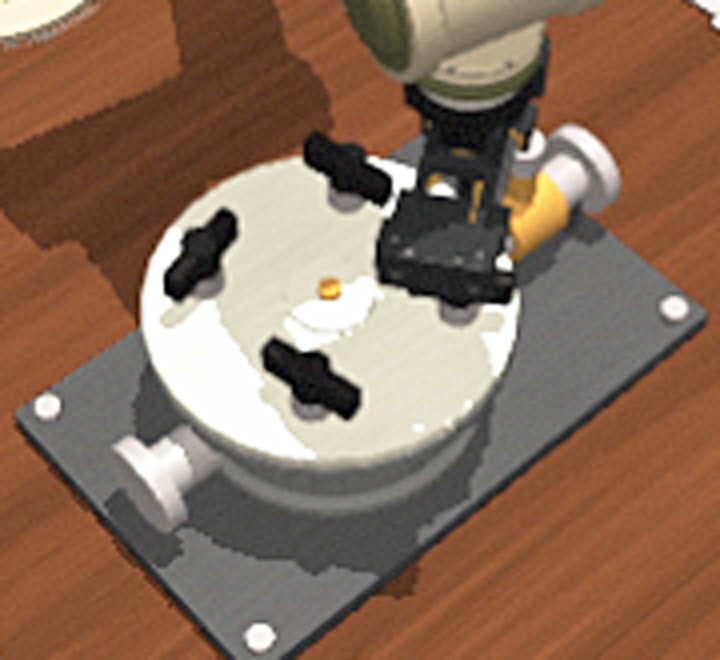

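>>> carry_out(series=[{"dx":2.4,"dy":21,"dz":-1,"ax":0,"ay":0,"az":-0.158,"gripper":0},{"dx":-1,"dy":21,"dz":0,"ax":0,"ay":0,"az":-0.158,"gripper":0},{"dx":-4,"dy":21,"dz":0,"ax":0,"ay":0,"az":-0.158,"gripper":0},{"dx":-7.5,"dy":20,"dz":0,"ax":0,"ay":0,"az":-0.158,"gripper":0},{"dx":-10.5,"dy":18.5,"dz":0,"ax":0,"ay":0,"az":-0.158,"gripper":0},{"dx":-13,"dy":16.5,"dz":0,"ax":0,"ay":0,"az":-0.158,"gripper":0},{"dx":-15.5,"dy":14,"dz":0,"ax":0,"ay":0,"az":-0.158,"gripper":0},{"dx":-17.5,"dy":11.5,"dz":0,"ax":0,"ay":0,"az":-0.158,"gripper":0},{"dx":0,"dy":0,"dz":0,"ax":0,"ay":0,"az":0,"gripper":0}])

```text
time: 13.52
tool_pos: [0.4904, -0.1271, 0.1979]
orientation: [-0.005, 0.983, 0.184, -0.008]
wrist_force: [-0.3, 0.4, 0.4]
finger_gap: 0.0439
```

```bash
python3 -c "
from h import *
plan([(.4955,-.1235,.210,18.6),(.4955,-.1235,.158,18.6)],45,.18)"
```

```text
t 13.53 pos [ 0.4904 -0.1271  0.1979] yaw 21.2 gap 0.0439 F [-0.3  0.4  0.4] T [-0.04 -0.1  -0.03] j [-0.48  0.34  1.63 -0.    1.19 -0.85]
{"dx":5.9,"dy":-1.6,"dz":-12.2,"ax":-0.013,"ay":0.015,"az":0.045}
--
{"dx":-0.0,"dy":-0.0,"dz":26.0,"ax":0.000,"ay":-0.000,"az":0.000}
{"dx":-0.0,"dy":-0.0,"dz":26.0,"ax":0.000,"ay":-0.000,"az":0.000}
--
```

>>> carry_out(series=[{"dx":5.9,"dy":-1.6,"dz":0,"ax":-0.013,"ay":0.015,"az":0.045,"gripper":0},{"dx":0,"dy":0,"dz":0,"ax":0,"ay":0,"az":0,"gripper":0}])

```text
time: 13.78
tool_pos: [0.4956, -0.1225, 0.1963]
orientation: [-0.001, 0.987, 0.158, -0.0]
wrist_force: [0.2, 0.2, -1.0]
finger_gap: 0.044
```

```bash
python3 -c "
from h import *
plan([(.4955,-.1235,.158,18.6)],25,.18)"
```

```text
t 13.78 pos [ 0.4956 -0.1225  0.1963] yaw 18.2 gap 0.044 F [ 0.2  0.2 -1. ] T [-0.04 -0.14  0.01] j [-0.47  0.34  1.63  0.    1.17 -0.79]
{"dx":-0.2,"dy":0.5,"dz":19.1,"ax":-0.001,"ay":0.000,"az":-0.003}
{"dx":-0.2,"dy":0.5,"dz":19.1,"ax":-0.001,"ay":0.000,"az":-0.003}
--
```

>>> carry_out(series=[{"dx":0,"dy":0.5,"dz":19,"ax":0,"ay":0,"az":0,"gripper":0},{"dx":0,"dy":0.5,"dz":18,"ax":0,"ay":0,"az":0,"gripper":0},{"dx":0,"dy":0,"dz":0,"ax":0,"ay":0,"az":0,"gripper":0}])

```text
time: 14.15
tool_pos: [0.4963, -0.1223, 0.1573]
orientation: [-0.001, 0.987, 0.158, -0.001]
wrist_force: [0.2, 0.2, 0.7]
finger_gap: 0.0444
```

```bash
python3 -c "
from h import *
plan([(.4955,-.1235,.158,18.6)],25,.18)"
```

```text
t 14.15 pos [ 0.4963 -0.1223  0.1573] yaw 18.2 gap 0.0444 F [0.2 0.2 0.7] T [-0.01 -0.13 -0.01] j [-0.47  0.39  1.68  0.    1.08 -0.79]
{"dx":-1.1,"dy":0.9,"dz":-0.7,"ax":-0.003,"ay":0.002,"az":-0.008}
--
```

>>> carry_out(series=[{"dx":-1,"dy":1,"dz":0,"ax":0,"ay":0,"az":0,"gripper":1},{"dx":0,"dy":0,"dz":0,"ax":0,"ay":0,"az":0,"gripper":1},{"dx":0,"dy":0,"dz":0,"ax":0,"ay":0,"az":0,"gripper":1},{"dx":0,"dy":0,"dz":0,"ax":0,"ay":0,"az":0,"gripper":1},{"dx":0,"dy":0,"dz":0.5,"ax":0,"ay":0,"az":0.17,"gripper":1},{"dx":0,"dy":0,"dz":0.5,"ax":0,"ay":0,"az":0.17,"gripper":1},{"dx":0,"dy":0,"dz":0.5,"ax":0,"ay":0,"az":0.17,"gripper":1},{"dx":0,"dy":0,"dz":0.5,"ax":0,"ay":0,"az":0.17,"gripper":1},{"dx":0,"dy":0,"dz":0.5,"ax":0,"ay":0,"az":0.17,"gripper":1},{"dx":0,"dy":0,"dz":0.5,"ax":0,"ay":0,"az":0.17,"gripper":1}])

```text
time: 15.4
tool_pos: [0.4933, -0.1244, 0.1556]
orientation: [0.002, 0.933, -0.359, -0.004]
wrist_force: [-3.9, 0.5, -2.0]
finger_gap: 0.0269
```

```bash
python3 -c "
from h import *
plan([])"
```

```text
t 15.4 pos [ 0.4933 -0.1244  0.1556] yaw -42.0 gap 0.0269 F [-3.9  0.5 -2. ] T [-0.35 -0.    0.15] j [-0.48  0.39  1.68 -0.01  1.08  0.26]
```

>>> carry_out(series=[{"dx":0,"dy":0,"dz":0,"ax":0,"ay":0,"az":0.08,"gripper":1},{"dx":0,"dy":0,"dz":0,"ax":0,"ay":0,"az":0.06,"gripper":1},{"dx":0,"dy":0,"dz":0,"ax":0,"ay":0,"az":0.06,"gripper":1}])

```text
time: 15.78
tool_pos: [0.4935, -0.1239, 0.1557]
orientation: [0.003, 0.892, -0.453, -0.004]
wrist_force: [2.7, 2.1, -3.9]
finger_gap: 0.0265
```

```bash
python3 -c "
from h import *
plan([])"
```

```text
t 15.78 pos [ 0.4935 -0.1239  0.1557] yaw -53.8 gap 0.0265 F [ 2.7  2.1 -3.9] T [ 0.27 -0.54  0.6 ] j [-0.47  0.39  1.68 -0.01  1.08  0.47]
```

>>> carry_out(series=[{"dx":0,"dy":0,"dz":0,"ax":0,"ay":0,"az":0,"gripper":0},{"dx":0,"dy":0,"dz":0,"ax":0,"ay":0,"az":0,"gripper":0},{"dx":0,"dy":0,"dz":-28,"ax":0,"ay":0,"az":0,"gripper":0},{"dx":0,"dy":0,"dz":-28,"ax":0,"ay":0,"az":0,"gripper":0},{"dx":0,"dy":0,"dz":0,"ax":0,"ay":0,"az":0,"gripper":0}])

```text
time: 16.4
tool_pos: [0.4946, -0.1239, 0.2142]
orientation: [0.002, 0.892, -0.451, -0.003]
wrist_force: [0.7, -0.3, -0.7]
finger_gap: 0.0438
```

```bash
python3 -c "
from h import *
plan([(.6145,-.129,.210,-74.8)],40,.18)
crop('scene',185,155,365,320,4,'s9')"
```

```text
t 16.4 pos [ 0.4946 -0.1239  0.2142] yaw -53.6 gap 0.0438 F [ 0.7 -0.3 -0.7] T [-0.05 -0.03  0.  ] j [-0.47  0.32  1.61 -0.    1.21  0.46]
{"dx":18.8,"dy":-23.4,"dz":0.9,"ax":0.002,"ay":0.000,"az":0.092}
{"dx":16.6,"dy":-25.0,"dz":0.9,"ax":0.002,"ay":0.000,"az":0.092}
{"dx":14.2,"dy":-26.4,"dz":1.0,"ax":0.002,"ay":0.000,"az":0.092}
{"dx":11.7,"dy":-27.6,"dz":1.0,"ax":0.002,"ay":0.000,"az":0.092}
--
```

View pics/s9.png

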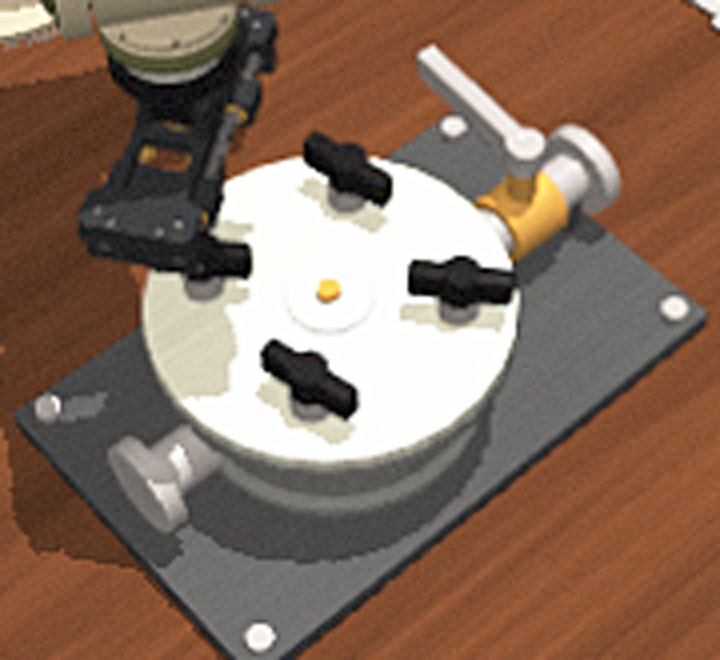

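A (crop px 460,282) and D (205,258) now point at the centre. On to B.

>>> carry_out(series=[{"dx":18.8,"dy":-23.4,"dz":1,"ax":0.002,"ay":0,"az":0.092,"gripper":0},{"dx":16.6,"dy":-25,"dz":1,"ax":0.002,"ay":0,"az":0.092,"gripper":0},{"dx":14.2,"dy":-26.4,"dz":1,"ax":0.002,"ay":0,"az":0.092,"gripper":0},{"dx":11.7,"dy":-27.6,"dz":1,"ax":0.002,"ay":0,"az":0.092,"gripper":0},{"dx":0,"dy":0,"dz":0,"ax":0,"ay":0,"az":0,"gripper":0}])

```text
time: 17.08
tool_pos: [0.6154, -0.1289, 0.2002]
orientation: [0.001, 0.792, -0.611, -0.006]
wrist_force: [-0.1, 0.2, 0.6]
finger_gap: 0.044
```

```bash
python3 -c "
from h import *
plan([(.6145,-.129,.195,-74.8)],40,.18)"
```

```text
t 17.07 pos [ 0.6154 -0.1289  0.2002] yaw -75.3 gap 0.044 F [-0.1  0.2  0.6] T [ 0.02 -0.03  0.02] j [-0.39  0.6   1.23  0.    1.33  0.92]
{"dx":-0.0,"dy":0.9,"dz":5.2,"ax":0.008,"ay":0.009,"az":-0.009}
--
```

>>> carry_out(series=[{"dx":0,"dy":1,"dz":21,"ax":0.008,"ay":0.009,"az":-0.009,"gripper":0},{"dx":0,"dy":0,"dz":21,"ax":0,"ay":0,"az":0,"gripper":0},{"dx":0,"dy":0,"dz":0,"ax":0,"ay":0,"az":0,"gripper":0}])

```text
time: 17.45
tool_pos: [0.6117, -0.1286, 0.1544]
orientation: [0.001, 0.796, -0.606, -0.002]
wrist_force: [1.0, -0.2, 1.1]
finger_gap: 0.0442
```

```bash
python3 -c "
from h import *
plan([(.6145,-.129,.157,-74.8)],40,.18)"
```

```text
t 17.45 pos [ 0.6117 -0.1286  0.1544] yaw -74.6 gap 0.0442 F [ 1.  -0.2  1.1] T [-0.05  0.03  0.  ] j [-0.39  0.63  1.31 -0.    1.22  0.91]
{"dx":1.2,"dy":-2.6,"dz":-2.7,"ax":0.004,"ay":0.003,"az":0.004}
--
```

>>> carry_out(series=[{"dx":1.2,"dy":-2.6,"dz":-1.5,"ax":0.004,"ay":0.003,"az":0,"gripper":0},{"dx":0,"dy":0,"dz":0,"ax":0,"ay":0,"az":0,"gripper":1},{"dx":0,"dy":0,"dz":0,"ax":0,"ay":0,"az":0,"gripper":1},{"dx":0,"dy":0,"dz":0,"ax":0,"ay":0,"az":0,"gripper":1},{"dx":0,"dy":0,"dz":0,"ax":0,"ay":0,"az":0,"gripper":1},{"dx":0,"dy":0,"dz":0.5,"ax":0,"ay":0,"az":0.17,"gripper":1},{"dx":0,"dy":0,"dz":0.5,"ax":0,"ay":0,"az":0.17,"gripper":1},{"dx":0,"dy":0,"dz":0.5,"ax":0,"ay":0,"az":0.17,"gripper":1},{"dx":0,"dy":0,"dz":0.5,"ax":0,"ay":0,"az":0.17,"gripper":1},{"dx":0,"dy":0,"dz":0.5,"ax":0,"ay":0,"az":0.17,"gripper":1}])

```text
time: 18.7
tool_pos: [0.6147, -0.1294, 0.1558]
orientation: [0.001, -0.464, 0.886, -0.001]
wrist_force: [0.1, 0.4, -0.1]
finger_gap: 0.0264
```

```bash
python3 -c "
from h import *
plan([])"
```

```text
t 18.7 pos [ 0.6147 -0.1294  0.1558] yaw -124.7 gap 0.0264 F [ 0.1  0.4 -0.1] T [0.13 0.13 0.19] j [-0.39  0.63  1.3  -0.    1.21  1.78]
```

>>> carry_out(series=[{"dx":0,"dy":0,"dz":0,"ax":0,"ay":0,"az":0.12,"gripper":1},{"dx":0,"dy":0,"dz":0,"ax":0,"ay":0,"az":0.1,"gripper":1},{"dx":0,"dy":0,"dz":0,"ax":0,"ay":0,"az":0.06,"gripper":1},{"dx":0,"dy":0,"dz":0,"ax":0,"ay":0,"az":0.06,"gripper":1}])

```text
time: 19.2
tool_pos: [0.6145, -0.1296, 0.1554]
orientation: [0.0, -0.303, 0.953, -0.002]
wrist_force: [-1.5, 2.8, 0.2]
finger_gap: 0.0263
```

```bash
python3 -c "
from h import *
plan([])"
```

```text
t 19.2 pos [ 0.6145 -0.1296  0.1554] yaw -144.7 gap 0.0263 F [-1.5  2.8  0.2] T [0.63 0.33 0.53] j [-0.39  0.63  1.3  -0.    1.21  2.13]
```

Stop reached (torque 0.53). Release and go to C.

>>> carry_out(series=[{"dx":0,"dy":0,"dz":0,"ax":0,"ay":0,"az":0,"gripper":0},{"dx":0,"dy":0,"dz":0,"ax":0,"ay":0,"az":0,"gripper":0},{"dx":0,"dy":0,"dz":-28,"ax":0,"ay":0,"az":0,"gripper":0},{"dx":0,"dy":0,"dz":-28,"ax":0,"ay":0,"az":0,"gripper":0},{"dx":0,"dy":0,"dz":0,"ax":0,"ay":0,"az":0,"gripper":0}])

```text
time: 19.82
tool_pos: [0.6146, -0.1302, 0.213]
orientation: [0.0, -0.305, 0.952, -0.002]
wrist_force: [-0.4, 0.2, -0.4]
finger_gap: 0.0442
```

```bash
python3 -c "
from h import *
plan([(.4999,-.0036,.21,-77)],40,.18)"
```

```text
t 19.82 pos [ 0.6146 -0.1302  0.213 ] yaw -144.5 gap 0.0442 F [-0.4  0.2 -0.4] T [0.12 0.01 0.02] j [-0.39  0.58  1.23 -0.    1.33  2.13]
{"dx":2.8,"dy":24.2,"dz":0.3,"ax":-0.000,"ay":-0.000,"az":-0.168}
{"dx":-1.3,"dy":24.4,"dz":0.3,"ax":-0.000,"ay":-0.000,"az":-0.168}
{"dx":-5.3,"dy":23.8,"dz":0.3,"ax":-0.000,"ay":-0.000,"az":-0.168}
{"dx":-9.2,"dy":22.6,"dz":0.4,"ax":-0.000,"ay":-0.000,"az":-0.168}
{"dx":-12.9,"dy":20.7,"dz":0.4,"ax":-0.000,"ay":-0.000,"az":-0.168}
{"dx":-16.2,"dy":18.3,"dz":0.4,"ax":-0.000,"ay":-0.000,"az":-0.168}
{"dx":-19.0,"dy":15.3,"dz":0.4,"ax":-0.000,"ay":-0.000,"az":-0.168}
--
```

>>> carry_out(series=[{"dx":2.8,"dy":24.2,"dz":0,"ax":0,"ay":0,"az":-0.168,"gripper":0},{"dx":-1.3,"dy":24.4,"dz":0,"ax":0,"ay":0,"az":-0.168,"gripper":0},{"dx":-5.3,"dy":23.8,"dz":0,"ax":0,"ay":0,"az":-0.168,"gripper":0},{"dx":-9.2,"dy":22.6,"dz":0,"ax":0,"ay":0,"az":-0.168,"gripper":0},{"dx":-12.9,"dy":20.7,"dz":0,"ax":0,"ay":0,"az":-0.168,"gripper":0},{"dx":-16.2,"dy":18.3,"dz":0,"ax":0,"ay":0,"az":-0.168,"gripper":0},{"dx":-19,"dy":15.3,"dz":0,"ax":0,"ay":0,"az":-0.168,"gripper":0},{"dx":0,"dy":0,"dz":0,"ax":0,"ay":0,"az":0,"gripper":0}])

```text
time: 20.82
tool_pos: [0.4913, -0.0018, 0.2022]
orientation: [0.003, 0.794, -0.608, -0.004]
wrist_force: [-0.5, -0.3, 0.4]
finger_gap: 0.0436
```

```bash
python3 -c "
from h import *
plan([(.4999,-.0036,.195,-77.0)],40,.18)"
```

```text
t 20.82 pos [ 0.4913 -0.0018  0.2022] yaw -74.9 gap 0.0436 F [-0.5 -0.3  0.4] T [ 0.04 -0.02  0.02] j [-0.24  0.3   1.68 -0.    1.17  1.07]
{"dx":4.0,"dy":-7.9,"dz":7.1,"ax":0.010,"ay":0.001,"az":0.037}
--
```

>>> carry_out(series=[{"dx":4,"dy":-7.9,"dz":5,"ax":0.01,"ay":0,"az":0.037,"gripper":0},{"dx":0,"dy":0,"dz":19,"ax":0,"ay":0,"az":0,"gripper":0},{"dx":0,"dy":0,"dz":18,"ax":0,"ay":0,"az":0,"gripper":0},{"dx":0,"dy":0,"dz":0,"ax":0,"ay":0,"az":0,"gripper":0}])

```text
time: 21.32
tool_pos: [0.5032, -0.0065, 0.1565]
orientation: [-0.001, 0.777, -0.63, -0.0]
wrist_force: [0.7, -0.6, 0.5]
finger_gap: 0.044
```

```bash
python3 -c "
from h import *
plan([(.4999,-.0036,.157,-77.0)],40,.18)"
```

```text
t 21.32 pos [ 0.5032 -0.0065  0.1565] yaw -78.0 gap 0.044 F [ 0.7 -0.6  0.5] T [-0.02  0.03 -0.04] j [-0.25  0.38  1.7   0.    1.06  1.11]
{"dx":-3.5,"dy":2.7,"dz":-0.5,"ax":-0.002,"ay":0.001,"az":-0.018}
--
```

>>> carry_out(series=[{"dx":-3.5,"dy":2.7,"dz":0,"ax":0,"ay":0,"az":-0.015,"gripper":0},{"dx":0,"dy":0,"dz":0,"ax":0,"ay":0,"az":0,"gripper":1},{"dx":0,"dy":0,"dz":0,"ax":0,"ay":0,"az":0,"gripper":1},{"dx":0,"dy":0,"dz":0,"ax":0,"ay":0,"az":0,"gripper":1},{"dx":0,"dy":0,"dz":0,"ax":0,"ay":0,"az":0,"gripper":1},{"dx":0,"dy":0,"dz":0.5,"ax":0,"ay":0,"az":0.17,"gripper":1},{"dx":0,"dy":0,"dz":0.5,"ax":0,"ay":0,"az":0.17,"gripper":1},{"dx":0,"dy":0,"dz":0.5,"ax":0,"ay":0,"az":0.17,"gripper":1},{"dx":0,"dy":0,"dz":0.5,"ax":0,"ay":0,"az":0.17,"gripper":1},{"dx":0,"dy":0,"dz":0.5,"ax":0,"ay":0,"az":0.17,"gripper":1}])

```text
time: 22.58
tool_pos: [0.4999, -0.0038, 0.1553]
orientation: [0.001, -0.442, 0.897, 0.0]
wrist_force: [-2.2, -0.2, -0.9]
finger_gap: 0.0265
```

>>> carry_out(series=[{"dx":0,"dy":0,"dz":0,"ax":0,"ay":0,"az":0.12,"gripper":1},{"dx":0,"dy":0,"dz":0,"ax":0,"ay":0,"az":0.1,"gripper":1},{"dx":0,"dy":0,"dz":0,"ax":0,"ay":0,"az":0.06,"gripper":1},{"dx":0,"dy":0,"dz":0,"ax":0,"ay":0,"az":0.06,"gripper":1}])

```text
time: 23.08
tool_pos: [0.4998, -0.0045, 0.1551]
orientation: [0.0, -0.279, 0.96, -0.0]
wrist_force: [1.0, -0.6, -2.4]
finger_gap: 0.0266
```

```bash
python3 -c "
from h import *
plan([])"
```

```text
t 23.07 pos [ 0.4998 -0.0045  0.1551] yaw -147.6 gap 0.0266 F [ 1.  -0.6 -2.4] T [ 0.04 -0.08  0.65] j [-0.24  0.37  1.71 -0.    1.06  2.33]
```

Torque 0.65: stop. Release, rise and check all bars from both cameras; locate the valve.

>>> carry_out(series=[{"dx":0,"dy":0,"dz":0,"ax":0,"ay":0,"az":0,"gripper":0},{"dx":0,"dy":0,"dz":0,"ax":0,"ay":0,"az":0,"gripper":0},{"dx":0,"dy":0,"dz":-30,"ax":0,"ay":0,"az":0,"gripper":0},{"dx":0,"dy":0,"dz":-40,"ax":0,"ay":0,"az":-0.17,"gripper":0},{"dx":0,"dy":50,"dz":-20,"ax":0,"ay":0,"az":-0.17,"gripper":0},{"dx":0,"dy":50,"dz":-10,"ax":0,"ay":0,"az":-0.17,"gripper":0},{"dx":-20,"dy":50,"dz":0,"ax":0,"ay":0,"az":-0.17,"gripper":0},{"dx":-30,"dy":40,"dz":0,"ax":0,"ay":0,"az":-0.17,"gripper":0},{"dx":0,"dy":0,"dz":0,"ax":0,"ay":0,"az":0,"gripper":0}])

```text
time: 24.2
tool_pos: [0.3581, 0.147, 0.2599]
orientation: [0.002, -0.663, 0.749, -0.002]
wrist_force: [0.3, -0.4, -0.1]
finger_gap: 0.0443
```

```bash
python3 -c "
from h import *
plan([])
crop('scene',185,155,365,320,4,'s10');crop('top',210,140,360,250,5,'t10')"
```

```text
t 24.2 pos [0.3581 0.147  0.2599] yaw -97.0 gap 0.0443 F [ 0.3 -0.4 -0.1] T [-0.01  0.07 -0.03] j [ 0.08 -0.    1.87 -0.    1.27  1.78]
```

View pics/s10.png

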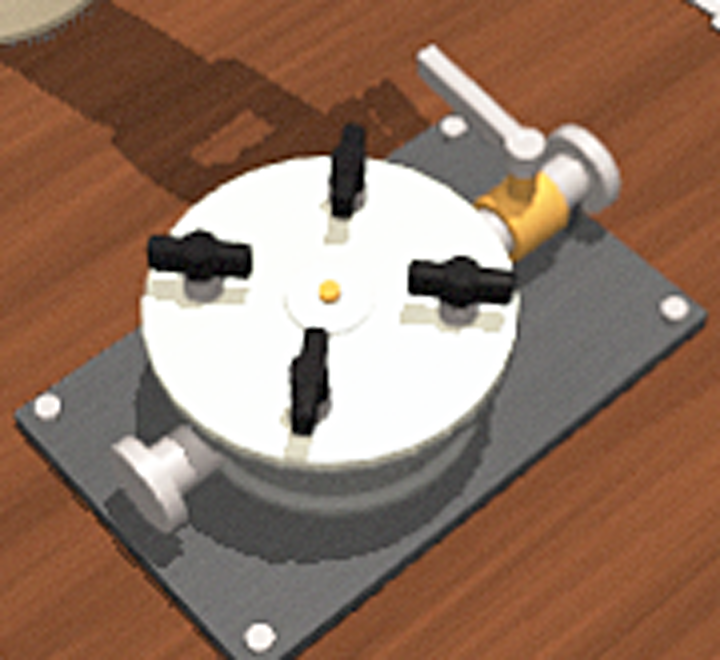

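View pics/t10.png

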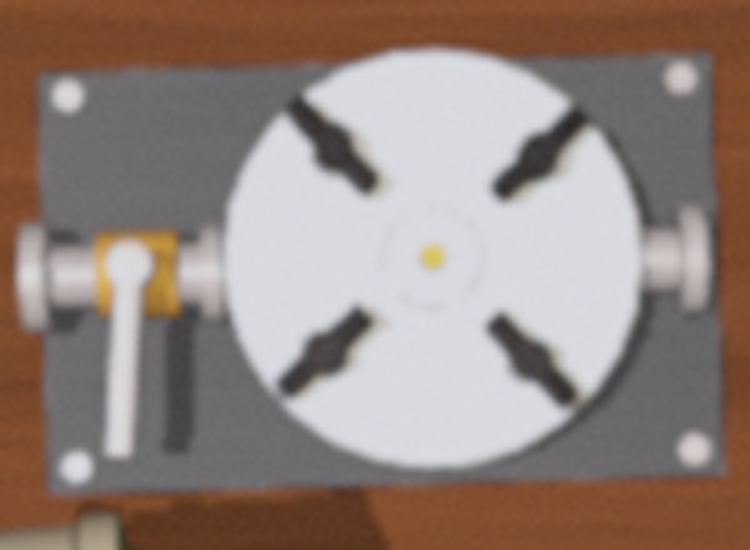

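```bash
python3 - <<'E'
from h import *
c=capture("top"); g=c["pixels"].max(2)
d=np.zeros(g.shape,np.uint8); d[155:228,260:335]=(g[155:228,260:335]<90)
n,l,st,ce=cv2.connectedComponentsWithStats(d)
r=[]
for i in range(1,n):
    if st[i,4]>15:
        v,u=np.nonzero(l==i); P=plane(c,np.c_[u,v],0.164)[:,:2]; mu=P.mean(0); w,V=np.linalg.eigh(np.cov((P-mu).T)); a=V[:,1]; r.append((mu,np.degrees(np.arctan2(a[1],a[0])),st[i,4]))
C=np.mean([x[0] for x in r],0); print(C)
for mu,a,k in r:
    rad=np.degrees(np.arctan2(*(mu-C)[::-1])); dd=(a-rad+90)%180-90
    print(mu,k,"bar-radial deg",dd,"value",2.2-np.radians(dd))
print("valve axis",plane(c,[[210+128/5-.5,140+262/5-.5]],.143),"tip",plane(c,[[210+118/5-.5,140+457/5-.5]],.142))
E
```

```text
[ 0.54053824 -0.08406454]
[ 0.62208079 -0.00575676] 102 bar-radial deg -2.416513559372845 value 2.2421761180301436
[ 0.61650215 -0.12976303] 96 bar-radial deg -14.750349847482028 value 2.457442170659605
[ 0.49975944 -0.00191105] 89 bar-radial deg 15.361467060509582 value 1.931891821857453
[ 0.49369331 -0.12283151] 82 bar-radial deg 4.31284403311156 value 2.124726671497212
[ 0.47065553 -0.16006037] 42 bar-radial deg 88.21015398546535 value 0.6604423792624314
valve axis [[0.55569789 0.11488403 0.143     ]] tip [[0.44060606 0.12116106 0.142     ]]
```

```bash
python3 - <<'E'
from h import *
ax=np.array([.5557,.1149]); 
for n,z,b in (("scene",(260,150,380,230,6),'sv'),("top",(210,170,270,240,8),'tv')):
    c=capture(n); u0,v0,u1,v1,s=z
    im=cv2.resize(c["pixels"][v0:v1,u0:u1,::-1],None,fx=s,fy=s,interpolation=cv2.INTER_CUBIC)
    a=np.radians(177); e=np.array([np.cos(a),np.sin(a)]);w=np.array([-e[1],e[0]])*.008
    q=[np.r_[ax+i*e+j*w,.142] for i,j in((.114,1),(.114,-1),(0,-1),(0,1))]
    cv2.polylines(im,[((proj(c,q)-[u0,v0]+.5)*s).astype(int)],True,(0,0,255),1)
    cv2.imwrite(f"pics/{b}.png",im)
plan([(.4758,.1191,.22,-97),(.4758,.1191,.22,-97+92),(.4758,.1191,.22,87)],60,.185)
E
```

```text
t 24.45 pos [0.3602 0.1446 0.2593] yaw -97.4 gap 0.0436 F [ 0.1  0.6 -0.6] T [ 0.06  0.05 -0.01] j [ 0.08  0.    1.87 -0.    1.27  1.78]
{"dx":3.4,"dy":-39.2,"dz":13.3,"ax":-0.001,"ay":-0.000,"az":-0.003}
{"dx":3.5,"dy":-39.3,"dz":13.2,"ax":-0.001,"ay":-0.000,"az":-0.003}
{"dx":3.6,"dy":-39.3,"dz":13.2,"ax":-0.001,"ay":-0.000,"az":-0.003}
--
{"dx":0.0,"dy":0.0,"dz":0.0,"ax":0.000,"ay":-0.000,"az":-0.178}
{"dx":0.0,"dy":0.0,"dz":0.0,"ax":0.000,"ay":-0.000,"az":-0.178}
{"dx":0.0,"dy":0.0,"dz":0.0,"ax":0.000,"ay":-0.000,"az":-0.178}
{"dx":0.0,"dy":0.0,"dz":0.0,"ax":0.000,"ay":-0.000,"az":-0.178}
{"dx":0.0,"dy":0.0,"dz":0.0,"ax":0.000,"ay":-0.000,"az":-0.178}
{"dx":0.0,"dy":0.0,"dz":0.0,"ax":0.000,"ay":-0.000,"az":-0.178}
{"dx":0.0,"dy":0.0,"dz":0.0,"ax":0.000,"ay":-0.000,"az":-0.178}
{"dx":0.0,"dy":0.0,"dz":0.0,"ax":0.000,"ay":-0.000,"az":-0.178}
{"dx":0.0,"dy":0.0,"dz":0.0,"ax":0.000,"ay":-0.000,"az":-0.178}
--
{"dx":0.0,"dy":0.0,"dz":0.0,"ax":-0.000,"ay":-0.000,"az":-0.178}
{"dx":0.0,"dy":0.0,"dz":0.0,"ax":-0.000,"ay":-0.000,"az":-0.178}
{"dx":0.0,"dy":0.0,"dz":0.0,"ax":-0.000,"ay":-0.000,"az":-0.178}
{"dx":0.0,"dy":0.0,"dz":0.0,"ax":-0.000,"ay":-0.000,"az":-0.178}
{"dx":0.0,"dy":0.0,"dz":0.0,"ax":-0.000,"ay":-0.000,"az":-0.178}
{"dx":0.0,"dy":0.0,"dz":0.0,"ax":-0.000,"ay":-0.000,"az":-0.178}
{"dx":0.0,"dy":0.0,"dz":0.0,"ax":-0.000,"ay":-0.000,"az":-0.178}
{"dx":0.0,"dy":0.0,"dz":0.0,"ax":-0.000,"ay":-0.000,"az":-0.178}
{"dx":0.0,"dy":0.0,"dz":0.0,"ax":-0.000,"ay":-0.000,"az":-0.178}
--
```

View pics/sv.png

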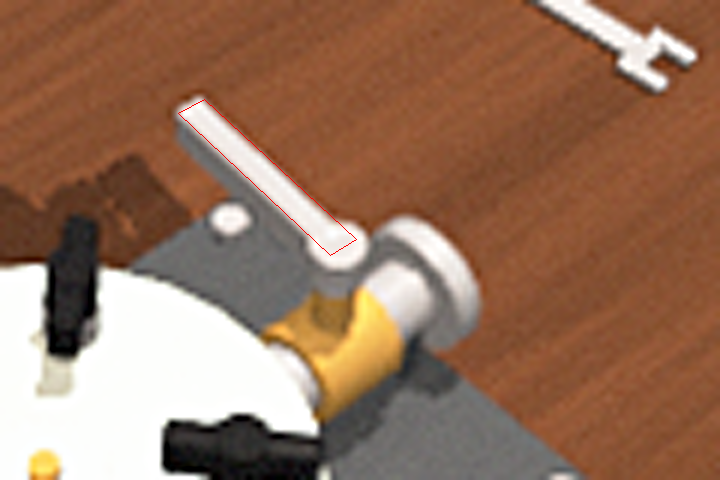

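View pics/tv.png

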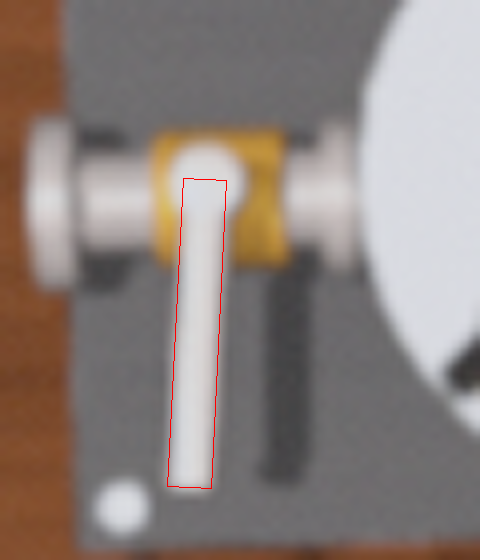

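>>> carry_out(series=[{"dx":3.5,"dy":-39,"dz":8,"ax":0,"ay":0,"az":0,"gripper":0},{"dx":3.5,"dy":-39,"dz":8,"ax":0,"ay":0,"az":0,"gripper":0},{"dx":3.5,"dy":-39,"dz":8,"ax":0,"ay":0,"az":0,"gripper":0},{"dx":0,"dy":0,"dz":0,"ax":0,"ay":0,"az":-0.18,"gripper":0},{"dx":0,"dy":0,"dz":0,"ax":0,"ay":0,"az":-0.18,"gripper":0},{"dx":0,"dy":0,"dz":0,"ax":0,"ay":0,"az":-0.18,"gripper":0},{"dx":0,"dy":0,"dz":0,"ax":0,"ay":0,"az":-0.18,"gripper":0},{"dx":0,"dy":0,"dz":0,"ax":0,"ay":0,"az":-0.18,"gripper":0},{"dx":0,"dy":0,"dz":0,"ax":0,"ay":0,"az":-0.18,"gripper":0},{"dx":0,"dy":0,"dz":0,"ax":0,"ay":0,"az":-0.18,"gripper":0},{"dx":0,"dy":0,"dz":0,"ax":0,"ay":0,"az":-0.18,"gripper":0},{"dx":0,"dy":0,"dz":0,"ax":0,"ay":0,"az":-0.18,"gripper":0}])

```text
time: 25.95
tool_pos: [0.4857, 0.105, 0.2304]
orientation: [0.001, 1.0, -0.028, -0.001]
wrist_force: [-1.0, 0.2, 1.1]
finger_gap: 0.0443
```

>>> carry_out(series=[{"dx":0,"dy":0,"dz":0,"ax":0,"ay":0,"az":-0.18,"gripper":0},{"dx":0,"dy":0,"dz":0,"ax":0,"ay":0,"az":-0.18,"gripper":0},{"dx":0,"dy":0,"dz":0,"ax":0,"ay":0,"az":-0.18,"gripper":0},{"dx":0,"dy":0,"dz":0,"ax":0,"ay":0,"az":-0.18,"gripper":0},{"dx":0,"dy":0,"dz":0,"ax":0,"ay":0,"az":-0.18,"gripper":0},{"dx":0,"dy":0,"dz":0,"ax":0,"ay":0,"az":-0.18,"gripper":0},{"dx":0,"dy":0,"dz":0,"ax":0,"ay":0,"az":-0.18,"gripper":0},{"dx":0,"dy":0,"dz":0,"ax":0,"ay":0,"az":-0.18,"gripper":0},{"dx":0,"dy":0,"dz":0,"ax":0,"ay":0,"az":0,"gripper":0}])

```text
time: 27.08
tool_pos: [0.4904, 0.0951, 0.2268]
orientation: [-0.002, 0.761, 0.649, -0.003]
wrist_force: [0.0, 0.4, 0.1]
finger_gap: 0.0442
```

```bash
python3 -c "
from h import *
plan([(.4758,.1188,.175,87)],25,.18)"
```

```text
t 27.07 pos [0.4904 0.0951 0.2268] yaw 80.9 gap 0.0442 F [0.  0.4 0.1] T [ 0.03 -0.11 -0.01] j [-0.04  0.29  1.62 -0.    1.24 -1.45]
{"dx":7.1,"dy":-5.9,"dz":17.3,"ax":-0.002,"ay":0.001,"az":-0.036}
{"dx":7.3,"dy":-5.7,"dz":17.3,"ax":-0.002,"ay":0.001,"az":-0.036}
{"dx":7.5,"dy":-5.5,"dz":17.3,"ax":-0.002,"ay":0.001,"az":-0.036}
--
```

>>> carry_out(series=[{"dx":11,"dy":-9,"dz":10,"ax":-0.003,"ay":0.002,"az":-0.054,"gripper":0},{"dx":11,"dy":-8,"dz":20,"ax":-0.003,"ay":0.002,"az":-0.054,"gripper":0},{"dx":0,"dy":0,"dz":18,"ax":0,"ay":0,"az":0,"gripper":0},{"dx":0,"dy":0,"dz":0,"ax":0,"ay":0,"az":0,"gripper":0}])

```text
time: 27.58
tool_pos: [0.4745, 0.1207, 0.1754]
orientation: [-0.002, 0.726, 0.688, -0.0]
wrist_force: [-0.2, -0.1, 0.7]
finger_gap: 0.0442
```

```bash
python3 -c "
from h import *
plan([(.4758,.1185,.138,87)],25,.18)"
```

```text
t 27.57 pos [0.4745 0.1207 0.1754] yaw 86.9 gap 0.0442 F [-0.2 -0.1  0.7] T [ 0.05 -0.16  0.02] j [ 0.01  0.33  1.72  0.    1.1  -1.51]
{"dx":-1.1,"dy":0.8,"dz":18.7,"ax":-0.002,"ay":-0.001,"az":-0.001}
{"dx":-1.1,"dy":0.7,"dz":18.7,"ax":-0.002,"ay":-0.001,"az":-0.001}
--
```

>>> carry_out(series=[{"dx":-1,"dy":0.5,"dz":19,"ax":0,"ay":0,"az":0,"gripper":0},{"dx":-1,"dy":0.5,"dz":16,"ax":0,"ay":0,"az":0,"gripper":0},{"dx":0,"dy":0,"dz":0,"ax":0,"ay":0,"az":0,"gripper":0},{"dx":0,"dy":0,"dz":0,"ax":0,"ay":0,"az":0,"gripper":1},{"dx":0,"dy":0,"dz":0,"ax":0,"ay":0,"az":0,"gripper":1},{"dx":0,"dy":0,"dz":0,"ax":0,"ay":0,"az":0,"gripper":1},{"dx":0,"dy":0,"dz":0,"ax":0,"ay":0,"az":0,"gripper":1},{"dx":0,"dy":0,"dz":0,"ax":0,"ay":0,"az":0,"gripper":1}])

```text
time: 28.58
tool_pos: [0.4761, 0.1192, 0.1428]
orientation: [-0.0, 0.727, 0.686, 0.001]
wrist_force: [0.1, -0.7, -1.2]
finger_gap: 0.0156
```

```bash
python3 -c "
from h import *
plan([])
crop('scene',260,120,400,240,5,'s12')"
```

```text
t 28.57 pos [0.4761 0.1192 0.1428] yaw 86.7 gap 0.0156 F [ 0.1 -0.7 -1.2] T [-0.14 -0.2  -0.27] j [ 0.01  0.37  1.75  0.    1.02 -1.51]
```

View pics/s12.png

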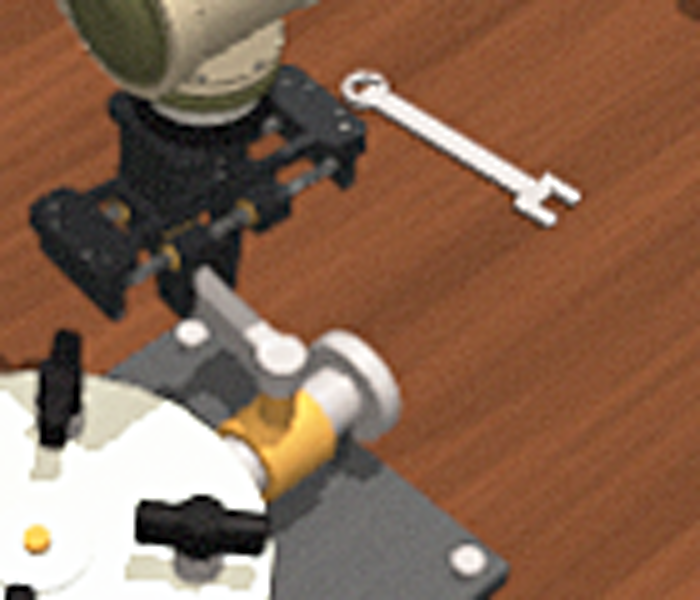

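>>> carry_out(series=[{"dx":8,"dy":0.4,"dz":0,"ax":0,"ay":0,"az":0.1,"gripper":1},{"dx":10,"dy":0.6,"dz":0,"ax":0,"ay":0,"az":0.125,"gripper":1},{"dx":10,"dy":0.6,"dz":0,"ax":0,"ay":0,"az":0.125,"gripper":1}])

```text
time: 29.0
tool_pos: [0.4829, 0.1457, 0.1428]
orientation: [0.001, 0.839, 0.545, 0.001]
wrist_force: [2.2, -6.6, -1.9]
finger_gap: 0.0157
```

```bash
cat >> h.py <<'E'
def lev():
    plan([]); s,R=tool(); p=s["tool_pos"][:2]-[.5557,.1145]; x=R.as_matrix()[:,0]
    print("r",np.linalg.norm(p),"lever ang pos",np.degrees(np.arctan2(p[1],p[0])),"tool yaw+90",np.degrees(np.arctan2(x[1],x[0]))+90)
E
python3 -c "
from h import *
lev()"
```

```text
t 29.0 pos [0.4829 0.1457 0.1428] yaw 66.0 gap 0.0157 F [ 2.2 -6.6 -1.9] T [-0.74 -0.51 -0.21] j [ 0.06  0.4   1.71 -0.    1.03 -1.09]
r 0.07918822614553356 lever ang pos 156.81758429939495 tool yaw+90 156.02033662635938
```

Tracks well. Continue.

>>> carry_out(series=[{"dx":12,"dy":0.9,"dz":0,"ax":0,"ay":0,"az":0.15,"gripper":1},{"dx":12,"dy":0.9,"dz":0,"ax":0,"ay":0,"az":0.15,"gripper":1},{"dx":12,"dy":0.9,"dz":0,"ax":0,"ay":0,"az":0.15,"gripper":1},{"dx":12,"dy":0.9,"dz":0,"ax":0,"ay":0,"az":0.15,"gripper":1}])

```text
time: 29.5
tool_pos: [0.5147, 0.1803, 0.1428]
orientation: [0.002, 0.965, 0.263, -0.001]
wrist_force: [-1.9, -8.2, 0.8]
finger_gap: 0.0156
```

```bash
python3 -c "
from h import *
lev()"
```

```text
t 29.5 pos [0.5147 0.1803 0.1428] yaw 30.5 gap 0.0156 F [-1.9 -8.2  0.8] T [-1.11 -0.05 -0.26] j [ 0.12  0.48  1.59 -0.01  1.08 -0.41]
r 0.07752924096072866 lever ang pos 121.92727802249291 tool yaw+90 120.49063528345785
```

>>> carry_out(series=[{"dx":12,"dy":0.2,"dz":0,"ax":0,"ay":0,"az":0.14,"gripper":1},{"dx":12,"dy":0.2,"dz":0,"ax":0,"ay":0,"az":0.14,"gripper":1},{"dx":12,"dy":0.5,"dz":0,"ax":0,"ay":0,"az":0.14,"gripper":1}])

```text
time: 29.88
tool_pos: [0.5477, 0.1902, 0.1427]
orientation: [0.006, 0.999, 0.048, -0.003]
wrist_force: [-7.7, -8.4, 3.1]
finger_gap: 0.0155
```

```bash
python3 -c "
from h import *
lev()"
```

```text
t 29.88 pos [0.5477 0.1902 0.1427] yaw 5.5 gap 0.0155 F [-7.7 -8.4  3.1] T [-1.18  0.75 -0.45] j [ 0.14  0.55  1.47 -0.01  1.13  0.04]
r 0.07615204486601841 lever ang pos 96.01963608158631 tool yaw+90 95.5343059597205
```

>>> carry_out(series=[{"dx":6,"dy":0,"dz":0,"ax":0,"ay":0,"az":0.07,"gripper":1},{"dx":4,"dy":0,"dz":0,"ax":0,"ay":0,"az":0.03,"gripper":1},{"dx":4,"dy":0,"dz":0,"ax":0,"ay":0,"az":0,"gripper":1}])

```text
time: 30.25
tool_pos: [0.5515, 0.19, 0.1424]
orientation: [0.009, 1.0, -0.002, -0.02]
wrist_force: [-26.5, -5.2, 14.7]
finger_gap: 0.0158
```

```bash
python3 -c "
from h import *
lev()"
```

```text
t 30.25 pos [0.5515 0.19   0.1424] yaw -0.3 gap 0.0158 F [-26.5  -5.2  14.7] T [-0.44  3.58  0.33] j [ 0.14  0.57  1.43 -0.01  1.18  0.15]
r 0.07563263624817322 lever ang pos 93.17901699879084 tool yaw+90 89.70066458482543
```

>>> carry_out(series=[{"dx":0,"dy":0,"dz":0,"ax":0,"ay":0,"az":0,"gripper":0.3},{"dx":0,"dy":0,"dz":0,"ax":0,"ay":0.02,"az":0,"gripper":0},{"dx":0,"dy":0,"dz":0,"ax":0,"ay":0,"az":0,"gripper":0}])

```text
time: 30.62
tool_pos: [0.5513, 0.1905, 0.1427]
orientation: [0.009, 1.0, -0.002, -0.009]
wrist_force: [0.6, 0.7, -0.0]
finger_gap: 0.0429
```

```bash
python3 -c "
from h import *
lev()"
```

```text
t 30.62 pos [0.5513 0.1905 0.1427] yaw -0.2 gap 0.0429 F [ 0.6  0.7 -0. ] T [-0.01 -0.08 -0.04] j [ 0.14  0.56  1.45 -0.02  1.15  0.15]
r 0.0761248497874282 lever ang pos 93.31924805553103 tool yaw+90 89.77995902446177
```

>>> carry_out(series=[{"dx":0,"dy":0,"dz":-25,"ax":0,"ay":0.01,"az":0,"gripper":0},{"dx":0,"dy":0,"dz":-30,"ax":0,"ay":0,"az":0,"gripper":0},{"dx":0,"dy":0,"dz":-40,"ax":0,"ay":0,"az":0,"gripper":0},{"dx":-50,"dy":0,"dz":0,"ax":0,"ay":0,"az":0,"gripper":0},{"dx":-50,"dy":0,"dz":0,"ax":0,"ay":0,"az":0,"gripper":0},{"dx":-50,"dy":-30,"dz":0,"ax":0,"ay":0,"az":0,"gripper":0},{"dx":-30,"dy":-40,"dz":0,"ax":0,"ay":0,"az":0,"gripper":0},{"dx":0,"dy":0,"dz":0,"ax":0,"ay":0,"az":0,"gripper":0}])

```text
time: 31.62
tool_pos: [0.3692, 0.2643, 0.2414]
orientation: [0.007, 1.0, -0.003, -0.001]
wrist_force: [-0.1, -0.7, -0.7]
finger_gap: 0.0439
```

```bash
python3 -c "
from h import *
lev()
crop('scene',185,155,365,320,4,'s13');c=crop('top',210,140,360,250,5,'t13')
cv2.imwrite('pics/tfull13.png',c['pixels'][:,:,::-1])"
```

```text
t 31.62 pos [0.3692 0.2643 0.2414] yaw -0.3 gap 0.0439 F [-0.1 -0.7 -0.7] T [-0.03 -0.11 -0.05] j [ 0.37  0.18  1.72 -0.01  1.25  0.38]
r 0.2391831433891029 lever ang pos 141.22478843950753 tool yaw+90 89.69877781656886
```

View pics/s13.png

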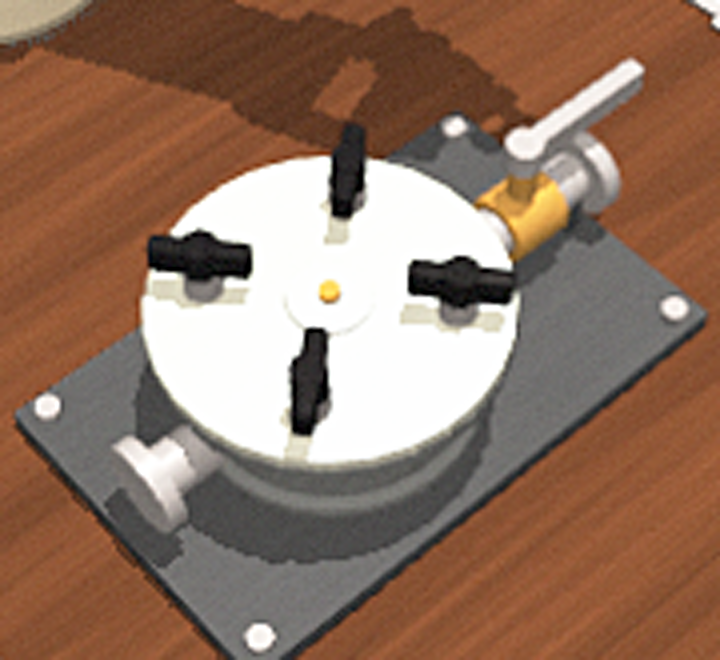

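View pics/t13.png

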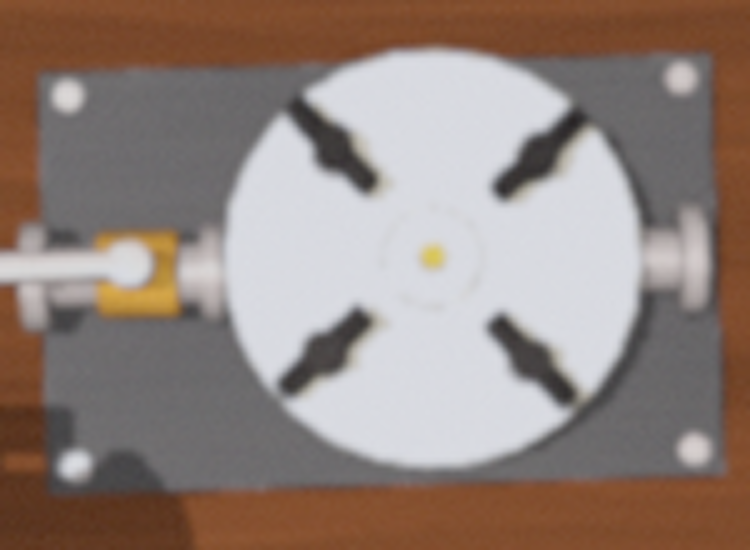

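View pics/tfull13.png

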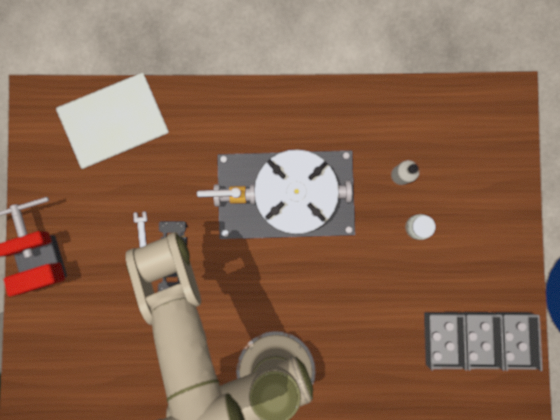

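```bash
python3 -c "
from cell import hand_in,status
print(hand_in()); s=status.read_state(); print(s['time'],s['wrist_force'])"
```

```text
the job is handed in; nothing more can be done
None
the job is handed in; nothing more can be done
```

The strainer is closed and the inlet valve is fully open; I handed the job in at about 31.6 s of the 72 s allowed. The hand-in gives no verdict.

**Screws:** I turned the two loose screws up to about 1.1 rad, one and then its opposite. I then took the half-tight pair to their stops, and last the first pair. Each turn was 1.0 to 1.15 rad, so the screw that started lowest went slightly over half its travel. I worked out the largest tip as about 0.02 rad from the turns; I did not measure it.

**Valve:** I gripped the lever and swung it about 85° until it met its stop, with about 26 N on the wrist. I then let go and moved the arm clear.

**Last checks:**
- **Stops:** all four screws showed a stop torque of 0.5 to 0.65 N m, against about 0.1 to 0.2 N m while turning.
- **Bars:** in the top picture, taken before the valve was opened, they read about 2.16 to 2.22 rad, which is within about 2° of pointing at the centre. My first automatic reading also picked up a fifth dark patch, which spoiled its centre and values, so I redid the sum by hand without it. In the last pictures the bars look the same.
- **Cover:** I did not measure its flatness separately; I take it as flat because all four screws are at their stops.
- **Lever:** it lies along the pipe in both pictures.
- **Bystanders:** the tub and bottle look unmoved in the last top picture. The arm partly covered the spanner there, and I did not measure any of the three. The arm touched nothing at the end.

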